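# Load, index and clamp the sample carousel

## Robot

A 7-joint arm with a two-finger parallel gripper is mounted at the origin on the work surface. World frame = base frame: x ahead of the robot, y to its left, z up, the work surface at z = 0. Lengths are in mm, angles in rad, forces in N, time in s.
With the tool pointing down it reaches from about 400 to 850 mm from the base axis. Payload 4.5 kg.
Tool frame: the origin (TCP) lies on the front face of the gripper's body, between the roots of the fingers; the fingertips stand 73 mm ahead of it and the grasp point (between the pads) lies 54 mm ahead of it; x points along the fingers, z is the direction in which the jaws open and shut, and the axes are right-handed (so a half turn about x gives the same grasp; the last joint's range is limited). The gripper opens to 85 mm and grips with 20 to 120 N. Pads are 22 mm wide; open, the fingers measure 114 mm over their backs; the gripper's body (76 mm by 85 mm) begins 54 mm behind the grasp point. The pads swing forward as they close: fully open they stand 13 mm farther back than shut.
Start: joints at [-1.195, 0.689, -0.195, 1.565, 0.157, 0.902, -0.215], TCP at [209.47, 588.871, 303.917] pointing down, gripper open.
Joint ranges: [-3.01, 3.01], [-0.46, 2.08], [-1.47, 1.51], [0.13, 2.56], [-1, 4.14], [0.04, 2.09], [-2.66, 2.66]. Speed limits (rad/s): [2.57, 2.57, 3.14, 3.14, 3.14, 3.14, 3.14].

## Interface

Orientations are given as a rotation vector (axis times angle).
In Python, from workcell import r gives the robot as it stands.
- The arm moves only by the shell command python3 -m crank 'ROWS'. ROWS is JSON, a list of rows, each an object with "fingers": the opening, from 0 (shut) to 1 (fully open); "dp": the shift along the tool's x, y, z scaled (see below), a list of three; "twist": the turn, a rotation vector about the tool's x, y, z scaled (see below), a list of three. In form: [{"fingers": fingers, "dp": [dx, dy, dz], "twist": [rx, ry, rz]}, ...]. A call has 1 to 10 rows; each row shifts and turns the commanded pose from where the row before left it, along the tool's axes as they then stand; what a row does not reach is not made up. The controller multiplies each number of a shift by 0.025 m and each number of a turn by 5 degrees. A row lasts 1/12 s, in which the tool goes at most 41.7 mm and 7.16 degrees, less where a joint would pass 70% of its speed; a pose out of reach is approached as far as the arm can. A call with a number of a shift or a turn outside -1 to 1 is refused whole. A call with a gripper value outside its range is refused whole. The fingers move at their own pace and stop on an object; the grip force is fixed at half the most. Time passes only in rows, so rows that do not move let the fingers close. It gives the time, the measured TCP pose, the force and the opening at its end, in the units of the state.
- r.read_state(): the state, without advancing time (a new reading comes with each control period).
- r.read_camera(name): name is "side" or "top"; returns (picture, depth): 420x560x3 uint8, red, green, blue; 420x560 float32, mm along the optical axis (not along the pixel's ray), 0 where there is no reading.
- r.camera_params(name): a dict with "vertical_fov" (degrees; the focal length in pixels is half the picture's height over the tangent of half this angle, whatever the lens; pixels are square), "cx", "cy" (the principal point, pixels), "k1" (the pictures are not rectified: a ray, as slopes to the right and down, at radius r is drawn at 1 + k1 r^2 times it, then the intrinsics apply), "R" (3x3) and "t" (3): a world point X has camera coordinates R X + t. Camera axes: x right, y down, z forward; pixel columns grow to the right and rows downward; lengths in mm; the calibration is good to about 2 mm. A picture is of the moment at which its call begins. camera_params takes no time and is no camera call.
- r.close_job(): hands the job in, once; it reports no verdict.
The state is a dict: "clock": time; "joint_positions": joint angles; "dq": joint speeds; "effort": joint torques, N m; "eef_pos": TCP position; "tool_rot": TCP orientation; "wrist_force": force on the tool from outside, world axes, zero at the start; "ft_torque": the same for the moment, N m; "gripper_width": opening from 0.0 (shut) to 1.0 (fully open).
Only numpy, scipy, OpenCV 4.12 (cv2) and the standard library are available. Lean on these libraries where they do the work, as an engineer would, in place of code of your own. Each camera call takes 0.05 s, during which the arm holds its last target. There are 200 camera calls.

## Task

Get the sample carousel ready for its run: set every amber sample jar upright in a nest of its own on the turntable and push the turntable round by its pegs until the red peg stands right in line with the red arrow. Then, with the slotted key and not with the fingers, turn both brass clamp screws clockwise until fully tight, and hang the key back in its stand. Leave the bottles, the beaker and the dish where they are.

Things in the scene. Friction and masses are not known exactly. Their poses are not given: they have to be found in the camera images.
- jar0: Sample jar, may be absent: squat amber glass cylinder with a white cap of the same width, 44 mm diameter, 42 mm high, about 0.11 kg. Origin at the centre of its underside, z up. The jars start upright on the bench right of the carousel.
- jar1: Sample jar, may be absent: squat amber glass cylinder with a white cap of the same width, 44 mm diameter, 42 mm high, about 0.11 kg. Origin at the centre of its underside, z up. The jars start upright on the bench right of the carousel.
- jar2: Sample jar, may be absent: squat amber glass cylinder with a white cap of the same width, 44 mm diameter, 42 mm high, about 0.11 kg. Origin at the centre of its underside, z up. The jars start upright on the bench right of the carousel.
- jar3: Sample jar, may be absent: squat amber glass cylinder with a white cap of the same width, 44 mm diameter, 42 mm high, about 0.11 kg. Origin at the centre of its underside, z up. The jars start upright on the bench right of the carousel.
- jar4: Sample jar, may be absent: squat amber glass cylinder with a white cap of the same width, 44 mm diameter, 42 mm high, about 0.11 kg. Origin at the centre of its underside, z up. The jars start upright on the bench right of the carousel.
- carousel (a joint): Turntable angle (rad), unlimited, counterclockwise from above positive, 0 or any whole turn when the red peg is at the arrow. Turns freely with a slight drag (0.06 N m) and stops soon after it is no longer pushed. Its axis is the mean of the six nest points. Aluminium disc 240 mm wide, top 35 mm above the bench; low hub 32 mm wide, 12 mm above the disc.
- red_peg (a point): Centre of the top of the red push peg, on the turntable. Six upright pegs, 12 mm thick, one red and five black, stand on short spokes outside the rim every 60 degrees, 146 mm from the axis, from 25 to 85 mm above the bench. Pushing any of them turns the table.
- index_mark (a point): Fixed point at the tip of the red arrow, 146 mm from the axis, where the red peg must stand (compare horizontally). The arrow is on a fixed white block 30 mm high, 167 to 243 mm from the axis, 50 mm wide. Grey base disc 330 mm wide, 10 mm thick. Two fixed blue clamp blocks 36 x 40 x 45 mm high stand 192 mm from the axis, 125 degrees either side of the arrow.
- nest0 (a point): Floor centre of nest 0 on the turntable, 35 mm above the bench, 82 mm from the axis, 30 degrees counterclockwise of the red peg. A square blue frame round a white floor: 52 mm inside, walls 3 mm thick and 8 mm high, one side facing the axis. All nests start empty.
- nest1 (a point): Floor centre of nest 1 on the turntable, 35 mm above the bench, 82 mm from the axis, 90 degrees counterclockwise of the red peg. A square blue frame round a white floor: 52 mm inside, walls 3 mm thick and 8 mm high, one side facing the axis. All nests start empty.
- nest2 (a point): Floor centre of nest 2 on the turntable, 35 mm above the bench, 82 mm from the axis, 150 degrees counterclockwise of the red peg. A square blue frame round a white floor: 52 mm inside, walls 3 mm thick and 8 mm high, one side facing the axis. All nests start empty.
- nest3 (a point): Floor centre of nest 3 on the turntable, 35 mm above the bench, 82 mm from the axis, 210 degrees counterclockwise of the red peg. A square blue frame round a white floor: 52 mm inside, walls 3 mm thick and 8 mm high, one side facing the axis. All nests start empty.
- nest4 (a point): Floor centre of nest 4 on the turntable, 35 mm above the bench, 82 mm from the axis, 270 degrees counterclockwise of the red peg. A square blue frame round a white floor: 52 mm inside, walls 3 mm thick and 8 mm high, one side facing the axis. All nests start empty.
- nest5 (a point): Floor centre of nest 5 on the turntable, 35 mm above the bench, 82 mm from the axis, 330 degrees counterclockwise of the red peg. A square blue frame round a white floor: 52 mm inside, walls 3 mm thick and 8 mm high, one side facing the axis. All nests start empty.
- screw_left (a joint): Turn of the left clamp screw (seen from the robot), in rad, clockwise from above positive: starts 0 to 0.35 (slack), hard stop at 1.4 (fully tight). Needs about 0.06 N m and stays where left.
- wing_left (a point): Brass wing head of the left clamp screw: an upright flat bar 26 mm long (its x axis), 7 mm thick (y), its underside 2 mm and its top 18 mm above this origin; the origin lies on the screw's vertical axis on top of the clamp block, 45 mm above the bench. Turned with the key, not with the fingers.
- screw_right (a joint): Turn of the right clamp screw (seen from the robot), in rad, clockwise from above positive: starts 0 to 0.35 (slack), hard stop at 1.4 (fully tight). Needs about 0.06 N m and stays where left.
- wing_right (a point): Brass wing head of the right clamp screw: an upright flat bar 26 mm long (its x axis), 7 mm thick (y), its underside 2 mm and its top 18 mm above this origin; the origin lies on the screw's vertical axis on top of the clamp block, 45 mm above the bench. Turned with the key, not with the fingers.
- key: Slotted key, 125 mm long, 0.12 kg. Origin: centre of the lower end; z up the shank. Slot along x at the lower end, 12 mm wide, 14 deep, open below and at the ends; cheeks 26 mm long, 22 over both. Collar 60 mm wide at 70 to 75 mm; orange grip at 75 to 125 mm, 28 along x, 18 along y. Lowered to about 11 mm below a wing's top, slot along the wing, it turns it (play 0.2 rad each way).
- stand: Fixed grey key stand, plate 72 x 100 mm on two legs, its top 85 mm above the bench, with a 44 x 44 mm hole in the middle. Origin at bench level below the hole, z up. The key hangs with its collar on the plate, lower end 15 mm above the bench.
- reagent: Bystander: tall round bottle, blue cap, 70 mm wide, 150 mm high. Origin at the centre of its underside. Leave it alone.
- beaker: Bystander: glass beaker, 68 mm wide, 85 mm high. Origin at the centre of its underside. Leave it alone.
- dish: Bystander: white ceramic dish, 80 mm wide, 30 mm high. Origin at the centre of its underside. Leave it alone.
- solvent: Bystander: round bottle with a red cap, 60 mm wide, 120 mm high. Origin at the centre of its underside. Leave it alone.
There are look-alikes about, which are no part of the job. What is shaped like the key but purple is not meant.

How it is judged (in metres and radians):
On the way, in this order (a step that is already met when the one before it is completed fails the run):
1. every jar stands in a nest and the red peg is at rest at the arrow (((horizontal distance between jar0 and nest0 below 0.01 m and z of jar0 in the frame of nest0 below 0.005 m) or (horizontal distance between jar0 and nest1 below 0.01 m and z of jar0 in the frame of nest1 below 0.005 m) or (horizontal distance between jar0 and nest2 below 0.01 m and z of jar0 in the frame of nest2 below 0.005 m) or (horizontal distance between jar0 and nest3 below 0.01 m and z of jar0 in the frame of nest3 below 0.005 m) or (horizontal distance between jar0 and nest4 below 0.01 m and z of jar0 in the frame of nest4 below 0.005 m) or (horizontal distance between jar0 and nest5 below 0.01 m and z of jar0 in the frame of nest5 below 0.005 m)) and angle between each of jar0, jar1, jar2, jar3, jar4's own z axis and vertical below 0.15 rad and ((horizontal distance between jar1 and nest0 below 0.01 m and z of jar1 in the frame of nest0 below 0.005 m) or (horizontal distance between jar1 and nest1 below 0.01 m and z of jar1 in the frame of nest1 below 0.005 m) or (horizontal distance between jar1 and nest2 below 0.01 m and z of jar1 in the frame of nest2 below 0.005 m) or (horizontal distance between jar1 and nest3 below 0.01 m and z of jar1 in the frame of nest3 below 0.005 m) or (horizontal distance between jar1 and nest4 below 0.01 m and z of jar1 in the frame of nest4 below 0.005 m) or (horizontal distance between jar1 and nest5 below 0.01 m and z of jar1 in the frame of nest5 below 0.005 m)) and ((horizontal distance between jar2 and nest0 below 0.01 m and z of jar2 in the frame of nest0 below 0.005 m) or (horizontal distance between jar2 and nest1 below 0.01 m and z of jar2 in the frame of nest1 below 0.005 m) or (horizontal distance between jar2 and nest2 below 0.01 m and z of jar2 in the frame of nest2 below 0.005 m) or (horizontal distance between jar2 and nest3 below 0.01 m and z of jar2 in the frame of nest3 below 0.005 m) or (horizontal distance between jar2 and nest4 below 0.01 m and z of jar2 in the frame of nest4 below 0.005 m) or (horizontal distance between jar2 and nest5 below 0.01 m and z of jar2 in the frame of nest5 below 0.005 m)) and ((horizontal distance between jar3 and nest0 below 0.01 m and z of jar3 in the frame of nest0 below 0.005 m) or (horizontal distance between jar3 and nest1 below 0.01 m and z of jar3 in the frame of nest1 below 0.005 m) or (horizontal distance between jar3 and nest2 below 0.01 m and z of jar3 in the frame of nest2 below 0.005 m) or (horizontal distance between jar3 and nest3 below 0.01 m and z of jar3 in the frame of nest3 below 0.005 m) or (horizontal distance between jar3 and nest4 below 0.01 m and z of jar3 in the frame of nest4 below 0.005 m) or (horizontal distance between jar3 and nest5 below 0.01 m and z of jar3 in the frame of nest5 below 0.005 m)) and ((horizontal distance between jar4 and nest0 below 0.01 m and z of jar4 in the frame of nest0 below 0.005 m) or (horizontal distance between jar4 and nest1 below 0.01 m and z of jar4 in the frame of nest1 below 0.005 m) or (horizontal distance between jar4 and nest2 below 0.01 m and z of jar4 in the frame of nest2 below 0.005 m) or (horizontal distance between jar4 and nest3 below 0.01 m and z of jar4 in the frame of nest3 below 0.005 m) or (horizontal distance between jar4 and nest4 below 0.01 m and z of jar4 in the frame of nest4 below 0.005 m) or (horizontal distance between jar4 and nest5 below 0.01 m and z of jar4 in the frame of nest5 below 0.005 m)) and horizontal distance between red_peg and index_mark below 0.009 m and velocity of joint carousel between -0.05 and 0.05 rad/s), for 0.2 s.
2. both clamp screws are tight (value of joint each of screw_left, screw_right above 1.2 rad), for 0.2 s.
At the end, for the whole second after the job is handed in: Each jar stands upright (0.15 rad) on the floor of a nest (5 mm high, 10 mm sideways); the red peg is within 9 mm horizontally of the index mark, the turntable at rest; both screws are past 1.2 rad; the key hangs at rest, upright, in its stand (18 mm sideways, 7 mm high) (all of step 1 and all of step 2 and horizontal distance between key and stand below 0.018 m and z of key in the frame of stand below 0.022 m and angle between key's own z axis and vertical below 0.15 rad and linear speed of key below 0.03 m/s); the robot touches nothing.
It fails at once if a clamp screw is touched with the fingers (contact force between the fingers and screw_left above 1 N or contact force between the fingers and screw_right above 1 N).
It fails at once if a bottle, the beaker or the dish is moved more than 40 mm (distance of any of reagent, beaker, dish, solvent from where it was at the start of the episode above 0.04 m).
Of jar0, jar1, jar2, jar3, jar4 only 3 to 5 are there at a start; the rules pass over those that are not, and their reading is None.
At some moment in a run one of jar0, jar1, jar2, jar3, jar4 may be knocked a few centimetres aside while the robot is not near it.
It also fails if it takes over 210 s, if anything falls off the work surface, if the arm or the gripper's body presses on something with over 40 N, if the wrist force passes 120 N, or if a joint passes its speed limit or range.

## Working session

There is one attempt and no reset: what is moved stays moved. The work goes in short steps, Python scripts to look and compute and a shell command to move; the robot and the scene stay as the last step left them, time stands still between calls to the robot, and variables do not carry over. Pictures are saved under pics/ and viewed, about 12 in all and at most 16, crops included, and the job is handed in when it is done.

```bash
ls; mkdir -p pics; cat > h.py <<'E'
import numpy as np, cv2
from workcell import r
from scipy.spatial.transform import Rotation as Ro
def cam(n):
    p=r.camera_params(n); f=210/np.tan(np.radians(p['vertical_fov'])/2)
    return p,f,np.array(p['R']),np.array(p['t'])
def ray(n,u,v):
    p,f,R,t=cam(n); x=(np.atleast_1d(u)-p['cx'])/f; y=(np.atleast_1d(v)-p['cy'])/f
    rd=np.hypot(x,y); q=rd.copy()
    for _ in range(30): q=rd/(1+p['k1']*q*q)
    s=1/(1+p['k1']*q*q); d=np.stack([x*s,y*s,np.ones_like(x)],-1)
    return -R.T@t, d@R, d
def onplane(n,u,v,z):
    c,d,_=ray(n,u,v); return c+d*((z-c[2])/d[:,2])[:,None]
def cloud(n,depth):
    v,u=np.mgrid[:420,:560]; c,d,_=ray(n,u.ravel().astype(float),v.ravel().astype(float))
    P=c+d*depth.ravel()[:,None]; P[depth.ravel()==0]=np.nan
    return P.reshape(420,560,3)
def proj(n,X):
    p,f,R,t=cam(n); c=np.atleast_2d(X)@R.T+t; a=c[:,0]/c[:,2]; b=c[:,1]/c[:,2]; k=1+p['k1']*(a*a+b*b)
    return np.stack([p['cx']+f*a*k,p['cy']+f*b*k],-1)
def snap(n,name=None):
    im,d=r.read_camera(n)
    if name: cv2.imwrite(f'pics/{name}.png',cv2.cvtColor(im,cv2.COLOR_RGB2BGR))
    return im,d,cloud(n,d)
E
python3 - <<'E'
from h import *
for n in('side','top'):
    im,d,P=snap(n,n+'0'); np.savez(n+'0.npz',im=im,d=d,P=P); p=r.camera_params(n); print(n,p,-np.array(p['R']).T@np.array(p['t']))
s=r.read_state(); print(s); print(Ro.from_rotvec(s['tool_rot']).as_matrix().round(3))
a,b=cv2.imread('pics/side0.png'),cv2.imread('pics/top0.png')
E
```

```text
pics
side {'vertical_fov': 47.75062076057944, 'cx': 281.0697352017792, 'cy': 207.15989721590464, 'k1': -0.009218371156932309, 'R': array([[ 0.72980153, -0.68345609,  0.01665807],
       [-0.3713018 , -0.41670378, -0.82975474],
       [ 0.57404242,  0.59937111, -0.55787953]]), 't': array([-423.09150273,  248.85767682, 1256.63511579])} [-320.18772557 -938.65532047  914.58973698]
top {'vertical_fov': 46.69502119678964, 'cx': 276.1861344646368, 'cy': 210.7332585794129, 'k1': -0.13271652695393116, 'R': array([[ 0.00883297, -0.99995437, -0.00363776],
       [-0.98582669, -0.00809856, -0.16757134],
       [ 0.16753423,  0.00506636, -0.98585324]]), 't': array([ -43.85006555,  531.10571001, 1446.10353119])} [ 281.69366667  -46.87335192 1514.48443155]
{'clock': 0.1, 'joint_positions': array([-1.19523099,  0.68989605, -0.19453152,  1.56625447,  0.15728509,
        0.90248979, -0.21509289]), 'dq': array([ 0.00082367, -0.0018635 ,  0.00054319, -0.00091064,  0.00157654,
        0.00033736, -0.00067214]), 'effort': array([-4.11242494e-03, -5.40595150e+01, -1.27186105e+00, -1.58984381e+01,
        9.32292023e-03,  4.45725644e-03, -1.76011440e-05]), 'eef_pos': array([209.3381309 , 588.40366197, 303.16311674]), 'tool_rot': array([-0.95496106,  1.3530169 ,  0.95324443]), 'wrist_force': array([ 0.59963501, -0.85282647,  0.12674738]), 'ft_torque': array([ 0.02182825,  0.01145487, -0.01118414]), 'gripper_width': 0.996936158474884}
[[-0.    -0.942  0.335]
 [-0.002  0.335  0.942]
 [-1.    -0.    -0.002]]
```

View pics/top0.png

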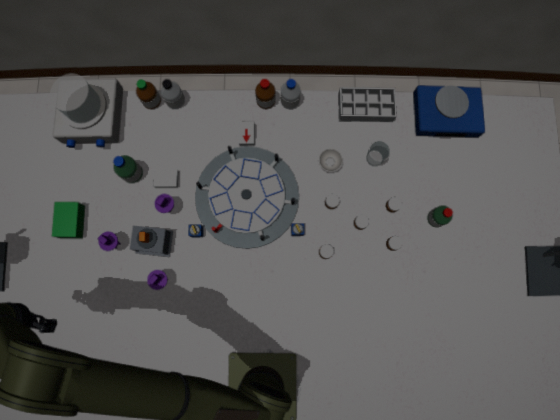

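View pics/side0.png

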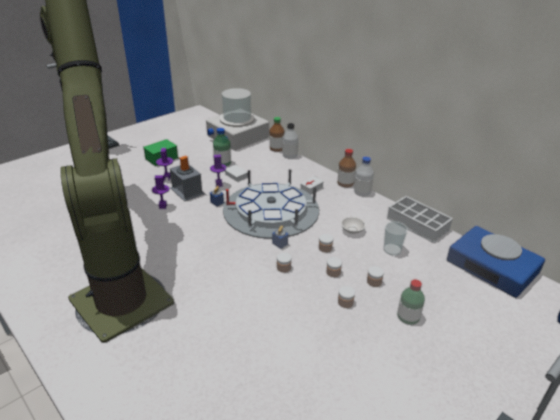

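The top view shows five jars, white caps at about (333,202), (361,223), (393,204), (327,251) and (394,243). The red peg is at (216,228), the arrow at (247,133), the screws at (196,231) and (298,230), and the orange key in its stand at (148,237). The side view agrees.

```bash
cat > meas.py <<'E'
from h import *
def comps(mask,mn=6):
    n,l,s,c=cv2.connectedComponentsWithStats(mask.astype(np.uint8)); return [(c[i],s[i,4],l==i) for i in range(1,n) if s[i,4]>=mn]
def hsv(im): return cv2.cvtColor(im,cv2.COLOR_RGB2HSV).astype(int)
E
python3 - <<'E'
from meas import *
t=np.load('top0.npz'); im,P=t['im'],t['P']; H=hsv(im); s=np.load('side0.npz'); sim,sP=s['im'],s['P']; sH=hsv(sim)
z=P[...,2]
bench=P[330:400,330:500].reshape(-1,3); print('bench z',np.nanmedian(bench[:,2]))
print('jars/tops: z 30-60, right of carousel')
for c,a,m in comps((z>25)&(z<60)&(P[...,1]<-150)&(P[...,1]>-550)&(P[...,0]<800)&(P[...,0]>250)):
    mm=m&(z>36); vv,uu=np.nonzero(mm)
    if len(vv): print(c.round(1),a,len(vv),np.nanmedian(z[mm]).round(1),onplane('top',uu.mean(),vv.mean(),42)[0].round(1))
for nm,Hh,Pp,cn in(('top',H,P,'top'),('side',sH,sP,'side')):
    h_,s_,v_=Hh[...,0],Hh[...,1],Hh[...,2]
    for name,m in(('red',((h_<6)|(h_>174))&(s_>130)&(v_>60)),('orange',(h_>7)&(h_<18)&(s_>170)&(v_>90)),('brass',(h_>16)&(h_<32)&(s_>70)&(v_>90))):
        for c,a,mm in comps(m,3): print(nm,name,c.round(1),a,np.nanmedian(Pp[mm],0).round(0))
big=cv2.resize(cv2.cvtColor(im,cv2.COLOR_RGB2BGR)[120:265,100:310],None,fx=3.7,fy=3.7,interpolation=cv2.INTER_CUBIC)
cv2.imwrite('pics/c1.png',cv2.convertScaleAbs(big,alpha=1.6))
E
```

```text
bench z 1.4518692565101219
jars/tops: z 30-60, right of carousel
[426.7 131.7] 96 78 53.9 [ 794.8 -521.7   42. ]
[380.  149.4] 96 69 47.6 [ 733.1 -367.2   42. ]
[330.7 158.5] 132 5 38.1 [ 685.  -222.1   42. ]
[371.8 161. ] 44 32 45.4 [ 693.4 -341.    42. ]
[332.3 200.4] 161 150 43.6 [ 567.  -212.9   42. ]
[394.1 203.6] 169 150 43.3 [ 558.3 -406.4   42. ]
[433.1 219.5] 62 43 46.9 [ 508.1 -528.6   42. ]
[361.1 221.2] 170 149 43.4 [ 502.4 -301.3   42. ]
[394.5 242.5] 165 150 43.4 [ 436.9 -403.8   42. ]
[326.5 250.8] 163 155 43.0 [ 410.3 -193.4   42. ]
top red [264.3  82.8] 65 [908.   0. 141.]
top red [245.8 135.6] 35 [775.  60.  31.]
top red [447.6 212. ] 58 [ 519. -546.  122.]
top red [219. 226.] 16 [484. 136.  35.]
top red [213.2 228.2] 11 [471. 148.  85.]
top orange [141.5 235.9] 51 [438. 347. 142.]
top brass [193.2 228.9] 16 [470. 211.  63.]
top brass [297.8 227.6] 17 [ 476. -105.   65.]
side red [348.5 150.8] 20 [906.  -1. 138.]
side red [415.6 283.1] 33 [ 517. -545.  119.]
side orange [183.5 161.9] 48 [433. 340. 128.]
side brass [216.2 188.6] 11 [469. 208.  61.]
side brass [280.3 228.4] 15 [ 478. -105.   60.]
```

View pics/c1.png

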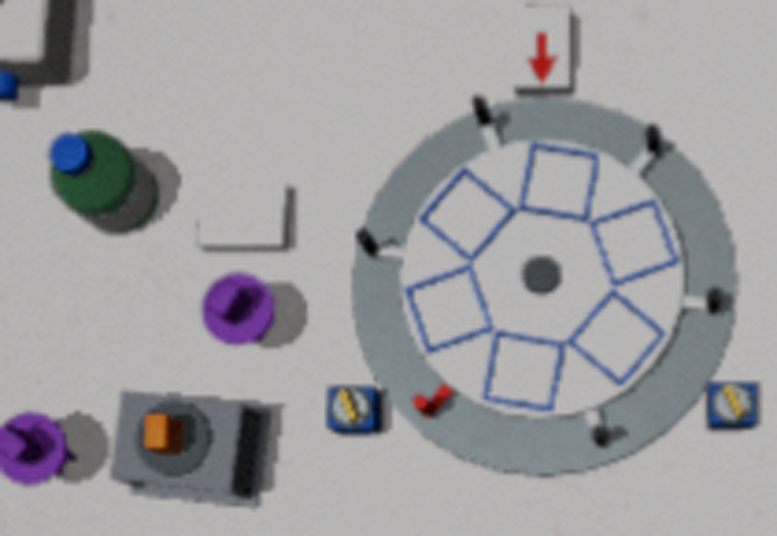

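The crop shows the hub at (541,275), the red peg at lower left and six empty nests. The wings sit on the blue blocks at (352,407) and (732,403). Next I measure the axis, angle and wing directions.

```bash
cat >> meas.py <<'E'
def crop2full(x,y,x0,y0,f): return x0+(x+.5)/f-.5, y0+(y+.5)/f-.5
def pegs(P,ax=None):
    z=P[...,2]; m=(z>72)&(z<95)&(abs(P[...,0]-583)<180)&(abs(P[...,1]-55)<175)
    out=[]
    for c,a,mm in comps(m,3):
        k=mm&(z>80); 
        if k.sum()>2: vv,uu=np.nonzero(k); out.append(onplane('top',uu.mean(),vv.mean(),85)[0])
    return np.array(out)
def circ(p):
    A=np.c_[2*p[:,:2],np.ones(len(p))]; s=np.linalg.lstsq(A,(p[:,:2]**2).sum(1),rcond=None)[0]
    return s[:2],np.sqrt(s[2]+s[:2]@s[:2])
E
python3 - <<'E'
from meas import *
t=np.load('top0.npz'); im,P=t['im'],t['P']; H=hsv(im); z=P[...,2]
print('hub',onplane('top',*crop2full(541,275,100,120,3.7),47)[0].round(1))
p=pegs(P); c,R=circ(p); print(p.round(0),c,R)
for q in p: d=q[:2]-c; print(np.degrees(np.arctan2(d[1],d[0])).round(1),np.hypot(*d).round(1))
h_,s_,v_=H[...,0],H[...,1],H[...,2]
m=((h_>100)&(h_<125)&(s_>90)&(z>38)&(z<50)); 
for cc,a,mm in comps(m,8): print('blue',cc.round(1),a,P[mm].mean(0).round(1))
# base disc edge z~10: grey
m=(z>5)&(z<16)&(np.hypot(P[...,0]-583,P[...,1]-55)<200); q=P[m]; print('base bbox',np.percentile(q,[1,99],axis=0).round(0))
for nm in('brass',):
  m=(h_>16)&(h_<32)&(s_>70)&(v_>90)
  for cc,a,mm in comps(m,5):
    vv,uu=np.nonzero(mm); X=onplane('top',uu.astype(float),vv.astype(float),63)[:,:2]; mu=X.mean(0); w,V=np.linalg.eigh(np.cov((X-mu).T)); print('wing',mu.round(1),np.degrees(np.arctan2(V[1,1],V[0,1])),w.round(1))
s=np.load('side0.npz'); sP=s['P']; sH=hsv(s['im'])
m=(sH[...,0]>16)&(sH[...,0]<32)&(sH[...,1]>70)&(sH[...,2]>90)
for cc,a,mm in comps(m,5):
    vv,uu=np.nonzero(mm); X=onplane('side',uu.mean(),vv.mean(),55)[0]; print('side wing',X.round(1))
# stand: plate top z 85
m=(z>78)&(z<92)&(abs(P[...,0]-440)<80)&(abs(P[...,1]-340)<90)
for cc,a,mm in comps(m,20):
    vv,uu=np.nonzero(mm); X=onplane('top',uu.astype(float),vv.astype(float),85)[:,:2].astype(np.float32); print('stand',a,cv2.minAreaRect(X))
m=(h_>7)&(h_<18)&(s_>150)&(v_>70)
vv,uu=np.nonzero(m&(z>118)); X=onplane('top',uu.astype(float),vv.astype(float),140)[:,:2]; print('grip',len(vv),np.median(z[m]),z[m].min(),X.mean(0),cv2.minAreaRect(X.astype(np.float32)))
m=(z>90)&(z<112)&(abs(P[...,0]-440)<60)&(abs(P[...,1]-340)<60)
vv,uu=np.nonzero(m);print('collar',len(vv),onplane('top',uu.mean(),vv.mean(),90)[0], np.median(z[m]))
img=cv2.cvtColor(im,cv2.COLOR_RGB2BGR); mk=lambda u0,v0:cv2.resize(img[v0:v0+40,u0:u0+53],(400,300),interpolation=cv2.INTER_CUBIC)
cv2.imwrite('pics/c2.png',cv2.convertScaleAbs(np.vstack([np.hstack([mk(170,210),mk(272,208)]),np.hstack([mk(122,217),mk(230,110)])]),alpha=1.5))
E
```

```text
hub [582.7  54.6  47. ]
[[721. 106.  85.]
 [698. -39.  85.]
 [609. 199.  85.]
 [560. -90.  85.]
 [471. 147.  85.]
 [448.   3.  85.]] [584.2920565   54.35874688] 146.35788414611847
20.6 145.6
-39.5 146.8
80.5 146.8
-99.5 146.5
140.6 146.5
-159.3 146.0
blue [416.   96.9] 9 [ 910.2 -490.3   46.1]
blue [416.2 105.4] 9 [ 881.5 -490.    43.5]
blue [417.2 121.8] 10 [ 824.8 -489.6   45.3]
blue [434.  133.2] 13 [ 788.2 -543.5   43. ]
blue [457.7 133.4] 11 [ 788.7 -621.4   45.6]
blue [470.2 133.2] 8 [ 790.5 -663.9   44.8]
blue [477.1 133.4] 11 [ 790.9 -687.4   44.1]
blue [ 72.4 143.8] 20 [745.5 621.4  45. ]
blue [102.5 143.4] 19 [745.9 519.7  45.4]
blue [223.6 167.1] 8 [668.  125.9  45.4]
blue [232.5 181.5] 22 [622.6  97.2  43.6]
blue [215.2 177. ] 8 [636.5 151.3  44.1]
blue [223.  211.4] 9 [528.3 124.2  42.3]
blue [250.6 217.5] 10 [509.9  38.8  44.4]
blue [267.5 221. ] 8 [499.5 -13.1  44.5]
blue [197.1 231.7] 42 [464.3 201.7  45.2]
blue [301.9 231.7] 14 [ 467.2 -118.2   45.8]
blue [293.3 233.1] 11 [462.9 -91.9  44.5]
base bbox [[ 407. -119.    5.]
 [ 753.  235.   16.]]
wing [470.7 210.7] -157.52453781471985 [ 3.1 54. ]
wing [ 477.4 -104.8] -152.48942887788098 [ 3.5 48.6]
side wing [475.8 216.4  55. ]
side wing [483.3 -98.1  55. ]
stand 589 ((436.5371398925781, 343.6500244140625), (105.02468872070312, 73.29686737060547), 85.2474365234375)
grip 53 141.7783004134062 135.18871516617992 [438.21814847 346.50598184] ((438.39019775390625, 346.66253662109375), (23.609224319458008, 14.697081565856934), 2.9229257106781006)
collar 224 [438.25074262 340.40089527  90.        ] 92.7714984056064
```

View pics/c2.png

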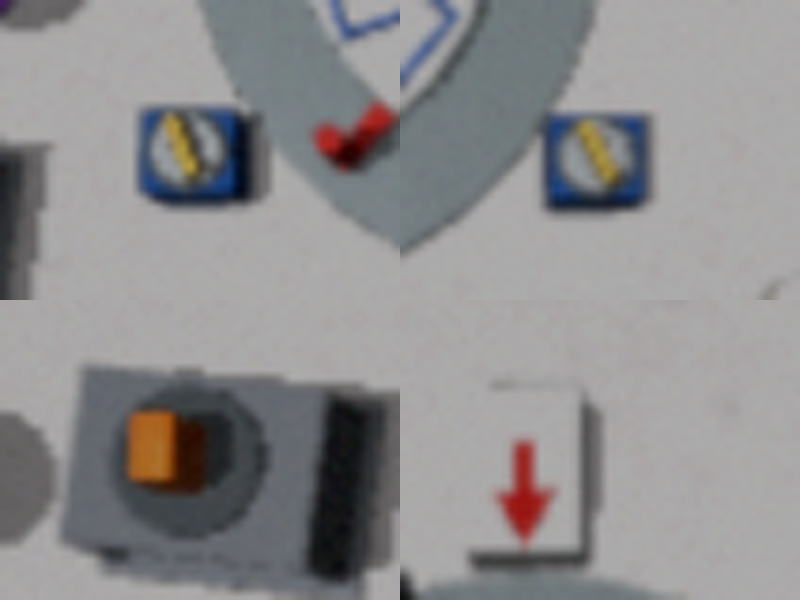

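Both wings, the stand with the key (long sides about -4 deg) and the arrow are clear. The axis comes out at (584,54), the arrow at 1.1 deg and the red peg at 140.5 deg. The clamp radii of 193 and 192 match the given 192. I start moving by aligning the tool with the world axes.

```bash
python3 -m crank '[{"fingers":1,"dp":[0,0,0],"twist":[-1,0,0]},{"fingers":1,"dp":[0,0,0],"twist":[-1,0,0]},{"fingers":1,"dp":[0,0,0],"twist":[-1,0,0]},{"fingers":1,"dp":[0,0,0],"twist":[-0.93,0,0]},{"fingers":1,"dp":[0,0,-1],"twist":[0,0,0]},{"fingers":1,"dp":[0,-0.4,-0.9],"twist":[0,0,0]},{"fingers":1,"dp":[0,-0.4,-0.9],"twist":[0,0,0]},{"fingers":1,"dp":[0,-0.4,-0.9],"twist":[0,0,0]},{"fingers":1,"dp":[0,-0.4,-0.9],"twist":[0,0,0]},{"fingers":1,"dp":[0,-0.4,-0.9],"twist":[0,0,0]}]'
cat > st.py <<'E'
from h import *
s=r.read_state(); M=Ro.from_rotvec(s['tool_rot']).as_matrix()
print('t',round(s['clock'],2),'p',s['eef_pos'].round(1),'yaw',np.degrees(np.arctan2(M[1,2],M[0,2])).round(2)-90,'tilt',np.degrees(np.arccos(-M[2,0])).round(2),'g',round(s['gripper_width'],3),'F',s['wrist_force'].round(1),'T',s['ft_torque'].round(3),'q',s['joint_positions'].round(2))
E
python3 st.py
python3 - <<'E'
from h import *
u,v=122+190.5*.1325-.5,217+162/7.5-.5
print('collar',onplane('top',u,v,90)); print('griptop',onplane('top',122+152*.1325-.5,217+146/7.5-.5,140)); print('tip',onplane('top',230+125*.1325-.5,110+245/7.5-.5,30))
E
```

```text
clock: 0.93
eef_pos: [259.9, 450.0, 303.6]
tool_rot: [-1.211, 1.209, 1.21]
wrist_force: [0.2, 0.7, 0.4]
gripper_width: 1.0
t 0.93 p [259.9 450.  303.6] yaw 0.0799999999999983 tilt 0.04 g 1.0 F [0.2 0.7 0.4] T [-0.004 -0.007 -0.037] q [-0.94  0.56 -0.31  1.88  0.25  0.74  0.18]
collar [[438.04454923 344.71398398  90.        ]]
griptop [[438.53057217 346.24581802 140.        ]]
tip [[754.48691637  58.56570386  30.        ]]
```

```bash
python3 -m crank '[{"fingers":1,"dp":[0,-0.455,-0.98],"twist":[0,0,0]},{"fingers":1,"dp":[0,-0.455,-0.98],"twist":[0,0,0]},{"fingers":1,"dp":[0,-0.455,-0.98],"twist":[0,0,0]},{"fingers":1,"dp":[0,-0.455,-0.98],"twist":[0,0,0]},{"fingers":1,"dp":[0,-0.455,-0.98],"twist":[0,0,0]},{"fingers":1,"dp":[0,-0.455,-0.98],"twist":[0,0,0]},{"fingers":1,"dp":[0,-0.455,-0.98],"twist":[0,0,0]},{"fingers":1,"dp":[0,-0.455,-0.98],"twist":[0,0,0]},{"fingers":1,"dp":[0,-0.455,-0.98],"twist":[0,0,0]},{"fingers":1,"dp":[0,-0.455,-0.98],"twist":[0,0,0]}]'
python3 -m crank '[{"fingers":1,"dp":[0,-0.455,-0.98],"twist":[0,0,0]},{"fingers":1,"dp":[0,-0.455,-0.98],"twist":[0,0,0]},{"fingers":1,"dp":[0,-0.455,-0.98],"twist":[0,0,0]},{"fingers":1,"dp":[0,-0.455,-0.98],"twist":[0,0,0]},{"fingers":1,"dp":[0,-0.455,-0.98],"twist":[0,0,0]},{"fingers":1,"dp":[0,-0.455,-0.98],"twist":[0,0,0]},{"fingers":1,"dp":[0.45,-0.455,-0.98],"twist":[0,0,0]},{"fingers":1,"dp":[0.45,-0.455,-0.98],"twist":[0,0,0]},{"fingers":1,"dp":[0.45,-0.455,-0.98],"twist":[0,0,0]},{"fingers":1,"dp":[0.45,-0.455,-0.98],"twist":[0,0,0]}]'
python3 -m crank '[{"fingers":1,"dp":[0.45,-0.455,-0.98],"twist":[0,0,0]},{"fingers":1,"dp":[0.45,-0.455,-0.98],"twist":[0,0,0]},{"fingers":1,"dp":[0.45,-0.455,-0.98],"twist":[0,0,0]},{"fingers":1,"dp":[0.45,-0.455,-0.98],"twist":[0,0,0]},{"fingers":1,"dp":[0.45,-0.455,-0.98],"twist":[0,0,0]},{"fingers":1,"dp":[0.45,-0.455,-0.98],"twist":[0,0,0]},{"fingers":1,"dp":[0,-0.455,-0.98],"twist":[0,0,0]},{"fingers":1,"dp":[0,0,0],"twist":[0,0,0]},{"fingers":1,"dp":[0,0,0],"twist":[0,0,0]}]'
cat > jars.py <<'E'
from meas import *
import sys
im,d,P=snap('top',sys.argv[1] if len(sys.argv)>1 else None); z=P[...,2]
s=r.read_state(); M=Ro.from_rotvec(s['tool_rot']).as_matrix(); e=s['eef_pos']; print('tcp',e.round(1),'yaw',np.degrees(np.arctan2(M[1,2],M[0,2])).round(2)-90)
for c,a,m in comps((z>25)&(z<52)&(P[...,1]<-110)&(P[...,1]>-500)&(P[...,0]<620)&(P[...,0]>300),60):
    mm=m&(z>36); vv,uu=np.nonzero(mm); X=onplane('top',uu.mean(),vv.mean(),42)[0]
    print('jar px',len(vv),X.round(1),'rows dp -X,+Y:',((X-e)/25*[-1,1,1])[:2].round(2))
p=pegs(P); ax=np.array([584.,54.4])
if len(p):
    a=np.degrees(np.arctan2(p[:,1]-ax[1],p[:,0]-ax[0])); rr=np.hypot(p[:,0]-ax[0],p[:,1]-ax[1]); ok=abs(rr-146)<6
    w=np.degrees(np.angle(np.exp(1j*np.radians(a[ok]*6)).mean()))/6; print('peg angle mod 60',w.round(2),ok.sum())
for c,a,m in comps((z>70)&(z<84)&(np.hypot(P[...,0]-ax[0],P[...,1]-ax[1])<115),40):
    vv,uu=np.nonzero(m); print('placed',len(vv),onplane('top',uu.mean(),vv.mean(),77)[0].round(1))
E
python3 jars.py a1; python3 st.py
```

```text
clock: 1.77
eef_pos: [373.9, 205.2, 303.8]
tool_rot: [-1.21, 1.209, 1.21]
wrist_force: [1.0, 0.7, 0.7]
gripper_width: 0.998
clock: 2.6
eef_pos: [488.0, -39.7, 258.2]
tool_rot: [-1.21, 1.209, 1.21]
wrist_force: [-0.1, -0.0, -0.1]
gripper_width: 1.001
clock: 3.35
eef_pos: [567.3, -211.6, 190.6]
tool_rot: [-1.207, 1.211, 1.208]
wrist_force: [-0.7, 1.0, 0.4]
gripper_width: 0.998
tcp [ 567.2 -209.6  190.9] yaw 0.01999999999999602
jar px 121 [ 563.8 -211.8   42. ] rows dp -X,+Y: [ 0.14 -0.09]
jar px 152 [ 410.7 -193.3   42. ] rows dp -X,+Y: [6.26 0.65]
peg angle mod 60 20.6 6
t 3.4 p [ 567.2 -209.6  190.9] yaw 0.01999999999999602 tilt 0.07 g 0.998 F [-0.   0.7 -0.2] T [-0.025  0.083 -0.039] q [ 0.47  0.83 -0.34  1.72  0.41  0.67  1.48]
```

```bash
python3 -m crank '[{"fingers":1,"dp":[0.9,0,-0.08],"twist":[0,0,0]},{"fingers":1,"dp":[0.9,0,0],"twist":[0,0,0]},{"fingers":1,"dp":[0.9,0,0],"twist":[0,0,0]},{"fingers":1,"dp":[0.9,0,0],"twist":[0,0,0]},{"fingers":1,"dp":[0.7,0,0],"twist":[0,0,0]},{"fingers":0.3,"dp":[0,0,0],"twist":[0,0,0]},{"fingers":0,"dp":[0,0,0],"twist":[0,0,0]},{"fingers":0,"dp":[0,0,0],"twist":[0,0,0]},{"fingers":0,"dp":[0,0,0],"twist":[0,0,0]},{"fingers":0,"dp":[0,0,0],"twist":[0,0,0]}]'; python3 st.py
```

```text
clock: 4.23
eef_pos: [568.6, -211.5, 85.7]
tool_rot: [-1.212, 1.207, 1.208]
wrist_force: [-0.5, 1.0, 5.5]
gripper_width: 0.498
t 4.23 p [ 568.6 -211.5   85.7] yaw 0.0799999999999983 tilt 0.17 g 0.498 F [-0.5  1.   5.5] T [0.082 0.079 0.067] q [ 0.42  0.98 -0.26  1.75  0.49  0.47  1.41]
```

```bash
python3 -m crank '[{"fingers":0,"dp":[-0.8,0,0],"twist":[0,0,0]},{"fingers":0,"dp":[-0.9,0,0],"twist":[0,0,0]},{"fingers":0,"dp":[-0.9,0,0],"twist":[0,0,0]},{"fingers":0,"dp":[-0.9,0,0],"twist":[0,0,0]},{"fingers":0,"dp":[-0.9,0,0],"twist":[0,0,0]},{"fingers":0,"dp":[0,-0.35,0.92],"twist":[0,0,0]},{"fingers":0,"dp":[0,-0.35,0.92],"twist":[0,0,0]},{"fingers":0,"dp":[0,-0.35,0.92],"twist":[0,0,0]},{"fingers":0,"dp":[0,-0.35,0.92],"twist":[0,0,0]},{"fingers":0,"dp":[0,-0.35,0.92],"twist":[0,0,0]}]'
python3 -m crank '[{"fingers":0,"dp":[0,-0.35,0.92],"twist":[0,0,0]},{"fingers":0,"dp":[0,-0.35,0.92],"twist":[0,0,0]},{"fingers":0,"dp":[0,-0.35,0.92],"twist":[0,0,0]},{"fingers":0,"dp":[0,-0.35,0.92],"twist":[0,0,0]},{"fingers":0,"dp":[0,-0.35,0.92],"twist":[0,0,0]},{"fingers":0,"dp":[0,-0.35,0.92],"twist":[0,0,0]},{"fingers":0,"dp":[0.8,0,0],"twist":[0,0,0]},{"fingers":0,"dp":[0.8,0,0],"twist":[0,0,0]},{"fingers":0,"dp":[0,0,0],"twist":[0,0,0]},{"fingers":0,"dp":[0,0,0],"twist":[0,0,0]}]'; python3 jars.py; python3 st.py
python3 - <<'E'
from meas import *
im,d,P=snap('side'); cv2.imwrite('pics/s1.png',cv2.resize(cv2.cvtColor(im,cv2.COLOR_RGB2BGR)[140:250,200:350],None,fx=4,fy=4,interpolation=cv2.INTER_CUBIC))
E
```

```text
clock: 5.07
eef_pos: [611.4, -95.6, 194.8]
tool_rot: [-1.21, 1.208, 1.209]
wrist_force: [-0.1, -0.3, -0.4]
gripper_width: 0.495
clock: 5.9
eef_pos: [662.6, 40.9, 153.5]
tool_rot: [-1.209, 1.211, 1.211]
wrist_force: [0.0, 0.7, -1.7]
gripper_width: 0.499
tcp [663.6  40.9 154.6] yaw 0.030000000000001137
jar px 153 [ 558.4 -406.    42. ] rows dp -X,+Y: [  4.21 -17.88]
jar px 153 [ 502.7 -301.6   42. ] rows dp -X,+Y: [  6.44 -13.7 ]
jar px 150 [ 436.3 -403.6   42. ] rows dp -X,+Y: [  9.09 -17.78]
jar px 152 [ 410.2 -193.4   42. ] rows dp -X,+Y: [10.14 -9.37]
peg angle mod 60 20.93 3
t 5.95 p [663.6  40.9 154.6] yaw 0.030000000000001137 tilt 0.02 g 0.499 F [ 0.5 -0.7 -0.1] T [-0.009 -0.098  0.028] q [ 0.02  0.94 -0.29  1.54  0.36  0.72  1.14]
```

View pics/s1.png

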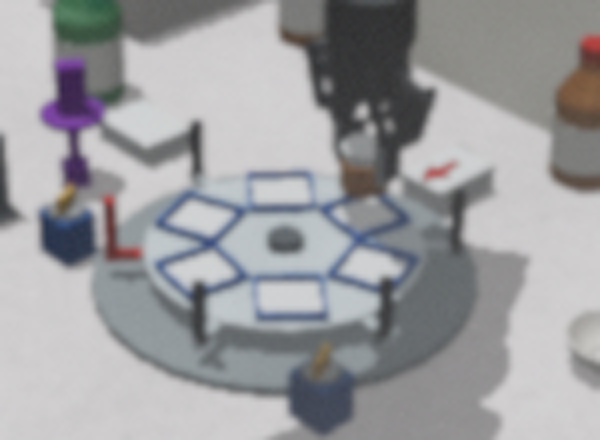

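The jar hangs upright above the far right nest, with its base at about crop (365,190). I lower it and release with a part opening.

```bash
python3 -m crank '[{"fingers":0,"dp":[0.65,-0.05,0],"twist":[0,0,0]},{"fingers":0,"dp":[0.65,0,0],"twist":[0,0,0]},{"fingers":0,"dp":[0,0,0],"twist":[0,0,0]},{"fingers":0.72,"dp":[0,0,0],"twist":[0,0,0]},{"fingers":0.72,"dp":[0,0,0],"twist":[0,0,0]},{"fingers":0.72,"dp":[-0.5,0,0],"twist":[0,0,0]},{"fingers":0.72,"dp":[-0.9,0,0],"twist":[0,0,0]},{"fingers":0.72,"dp":[-0.9,0,0],"twist":[0,0,0]},{"fingers":1,"dp":[-0.6,0,-0.5],"twist":[0,0,0]},{"fingers":1,"dp":[0,0.4,-0.9],"twist":[0,0,0]}]'
python3 -m crank '[{"fingers":1,"dp":[0,0.4,-0.9],"twist":[0,0,0]},{"fingers":1,"dp":[0,0.4,-0.9],"twist":[0,0,0]},{"fingers":1,"dp":[0,0.4,-0.9],"twist":[0,0,0]},{"fingers":1,"dp":[0,0.4,-0.9],"twist":[0,0,0]},{"fingers":1,"dp":[0,0.4,-0.9],"twist":[0,0,0]},{"fingers":1,"dp":[0,0.4,-0.9],"twist":[0,0,0]},{"fingers":1,"dp":[0,0.4,-0.9],"twist":[0,0,0]},{"fingers":1,"dp":[0,0.4,-0.9],"twist":[0,0,0]},{"fingers":1,"dp":[0,0.4,-0.9],"twist":[0,0,0]},{"fingers":1,"dp":[0,0,0],"twist":[0,0,0]}]'; python3 jars.py
```

```text
clock: 6.83
eef_pos: [658.8, 10.9, 199.8]
tool_rot: [-1.215, 1.194, 1.207]
wrist_force: [1.3, -0.5, -0.4]
gripper_width: 0.968
clock: 7.67
eef_pos: [562.2, -203.5, 195.0]
tool_rot: [-1.207, 1.219, 1.202]
wrist_force: [-0.4, -1.3, 0.0]
gripper_width: 1.0
tcp [ 563.7 -200.3  195.1] yaw -0.28000000000000114
jar px 87 [ 561.2 -413.6   42. ] rows dp -X,+Y: [ 0.1  -8.53]
jar px 122 [ 411.7 -189.9   42. ] rows dp -X,+Y: [6.08 0.41]
peg angle mod 60 20.53 6
placed 145 [663.5  39.8  77. ]
```

```bash
python3 -m crank '[{"fingers":1,"dp":[0,0.48,-0.8],"twist":[0,0,0]},{"fingers":1,"dp":[0,0.48,-0.8],"twist":[0,0,0]},{"fingers":1,"dp":[0,0.48,-0.8],"twist":[0,0,0]},{"fingers":1,"dp":[0.2,0.48,-0.8],"twist":[0,0,0]},{"fingers":1,"dp":[0.6,0.48,-0.8],"twist":[0,0,0]},{"fingers":1,"dp":[0.6,0,0],"twist":[0,0,0]},{"fingers":1,"dp":[0.6,0,0],"twist":[0,0,0]},{"fingers":1,"dp":[0,0,0],"twist":[0,0,0]}]'; python3 st.py;python3 jars.py
```

```text
clock: 8.38
eef_pos: [504.8, -295.0, 142.5]
tool_rot: [-1.208, 1.208, 1.213]
wrist_force: [-0.3, 0.6, 0.7]
gripper_width: 1.0
t 8.38 p [ 504.8 -295.   142.5] yaw 0.10999999999999943 tilt 0.17 g 1.0 F [-0.3  0.6  0.7] T [-0.018  0.044  0.005] q [ 0.63  0.88 -0.32  1.8   0.48  0.54  1.58]
tcp [ 505.5 -294.9  143.7] yaw 0.1599999999999966
jar px 51 [ 491.3 -298.    42. ] rows dp -X,+Y: [ 0.57 -0.12]
jar px 154 [ 410.2 -193.5   42. ] rows dp -X,+Y: [3.81 4.06]
peg angle mod 60 20.63 6
placed 152 [663.2  39.8  77. ]
```

```bash
python3 -m crank '[{"fingers":1,"dp":[0,0.1,-0.26],"twist":[0,0,0]},{"fingers":1,"dp":[0.8,0,0],"twist":[0,0,0]},{"fingers":1,"dp":[0.8,0,0],"twist":[0,0,0]},{"fingers":1,"dp":[0.7,0,0],"twist":[0,0,0]},{"fingers":0.3,"dp":[0,0,0],"twist":[0,0,0]},{"fingers":0,"dp":[0,0,0],"twist":[0,0,0]},{"fingers":0,"dp":[0,0,0],"twist":[0,0,0]},{"fingers":0,"dp":[0,0,0],"twist":[0,0,0]},{"fingers":0,"dp":[0,0,0],"twist":[0,0,0]}]'; python3 st.py
```

```text
clock: 9.18
eef_pos: [503.9, -303.2, 88.4]
tool_rot: [-1.213, 1.207, 1.207]
wrist_force: [-0.5, -0.0, 6.7]
gripper_width: 0.496
t 9.18 p [ 503.9 -303.2   88.4] yaw 0.06999999999999318 tilt 0.2 g 0.496 F [-0.5 -0.   6.7] T [ 0.098  0.163 -0.007] q [ 0.61  0.97 -0.26  1.81  0.53  0.44  1.55]
```

```bash
python3 -m crank '[{"fingers":0,"dp":[-0.8,0,0],"twist":[0,0,0]},{"fingers":0,"dp":[-0.9,0,0],"twist":[0,0,0]},{"fingers":0,"dp":[-0.9,0,0],"twist":[0,0,0]},{"fingers":0,"dp":[-0.9,0,0],"twist":[0,0,0]},{"fingers":0,"dp":[-0.9,0,0],"twist":[0,0,0]},{"fingers":0,"dp":[0,-0.36,0.935],"twist":[0,0,0]},{"fingers":0,"dp":[0,-0.36,0.935],"twist":[0,0,0]},{"fingers":0,"dp":[0,-0.36,0.935],"twist":[0,0,0]},{"fingers":0,"dp":[0,-0.36,0.935],"twist":[0,0,0]},{"fingers":0,"dp":[0,-0.36,0.935],"twist":[0,0,0]}]'
python3 -m crank '[{"fingers":0,"dp":[0,-0.36,0.935],"twist":[0,0,0]},{"fingers":0,"dp":[0,-0.36,0.935],"twist":[0,0,0]},{"fingers":0,"dp":[0,-0.36,0.935],"twist":[0,0,0]},{"fingers":0,"dp":[0,-0.36,0.935],"twist":[0,0,0]},{"fingers":0,"dp":[0,-0.36,0.935],"twist":[0,0,0]},{"fingers":0,"dp":[0,-0.36,0.935],"twist":[0,0,0]},{"fingers":0,"dp":[0,-0.36,0.935],"twist":[0,0,0]},{"fingers":0,"dp":[0.8,0,0],"twist":[0,0,0]},{"fingers":0,"dp":[0.8,0,0],"twist":[0,0,0]},{"fingers":0,"dp":[0,0,0],"twist":[0,0,0]}]'; python3 jars.py; python3 st.py
```

```text
clock: 10.02
eef_pos: [547.9, -184.9, 197.4]
tool_rot: [-1.211, 1.208, 1.209]
wrist_force: [0.7, -0.0, -1.4]
gripper_width: 0.498
clock: 10.85
eef_pos: [608.3, -21.7, 154.0]
tool_rot: [-1.209, 1.212, 1.215]
wrist_force: [-2.0, -0.2, -1.0]
gripper_width: 0.498
tcp [609.  -22.3 155.5] yaw 0.09000000000000341
jar px 154 [ 558.1 -406.1   42. ] rows dp -X,+Y: [  2.04 -15.35]
jar px 155 [ 436.6 -403.2   42. ] rows dp -X,+Y: [  6.9  -15.24]
jar px 153 [ 410.5 -193.7   42. ] rows dp -X,+Y: [ 7.94 -6.85]
peg angle mod 60 20.27 4
placed 105 [663.1  44.2  77. ]
t 10.9 p [609.  -22.3 155.5] yaw 0.09000000000000341 tilt 0.22 g 0.496 F [-0.9  0.  -0.1] T [-0.018  0.031  0.004] q [ 0.12  0.88 -0.29  1.72  0.39  0.61  1.18]
```

```bash
python3 -m crank '[{"fingers":0,"dp":[0.4,-0.14,0],"twist":[0,0,0]},{"fingers":0,"dp":[0.9,0,0],"twist":[0,0,0]},{"fingers":0,"dp":[0,0,0],"twist":[0,0,0]},{"fingers":0.72,"dp":[0,0,0],"twist":[0,0,0]},{"fingers":0.72,"dp":[0,0,0],"twist":[0,0,0]},{"fingers":0.72,"dp":[-0.5,0,0],"twist":[0,0,0]},{"fingers":0.72,"dp":[-0.9,0,0],"twist":[0,0,0]},{"fingers":0.72,"dp":[-0.9,0,0],"twist":[0,0,0]},{"fingers":1,"dp":[-0.6,0,-0.4],"twist":[0,0,0]},{"fingers":1,"dp":[0,0.14,-0.96],"twist":[0,0,0]}]'
python3 -m crank '[{"fingers":1,"dp":[0,0.14,-0.96],"twist":[0,0,0]},{"fingers":1,"dp":[0,0.14,-0.96],"twist":[0,0,0]},{"fingers":1,"dp":[0,0.14,-0.96],"twist":[0,0,0]},{"fingers":1,"dp":[0,0.14,-0.96],"twist":[0,0,0]},{"fingers":1,"dp":[0,0.14,-0.96],"twist":[0,0,0]},{"fingers":1,"dp":[0,0.14,-0.96],"twist":[0,0,0]},{"fingers":1,"dp":[0,0.14,-0.96],"twist":[0,0,0]},{"fingers":1,"dp":[0,0.14,-0.96],"twist":[0,0,0]},{"fingers":1,"dp":[0,0.14,-0.96],"twist":[0,0,0]},{"fingers":1,"dp":[0,0.14,-0.96],"twist":[0,0,0]}]'
python3 -m crank '[{"fingers":1,"dp":[0,0.14,-0.96],"twist":[0,0,0]},{"fingers":1,"dp":[0,0.14,-0.96],"twist":[0,0,0]},{"fingers":1,"dp":[0,0.14,-0.96],"twist":[0,0,0]},{"fingers":1,"dp":[0,0.14,-0.96],"twist":[0,0,0]},{"fingers":1,"dp":[0.5,0,-0.56],"twist":[0,0,0]},{"fingers":1,"dp":[0.8,0,0],"twist":[0,0,0]},{"fingers":1,"dp":[0.8,0,0],"twist":[0,0,0]},{"fingers":1,"dp":[0,0,0],"twist":[0,0,0]}]'; python3 jars.py; python3 st.py
```

```text
clock: 11.73
eef_pos: [613.6, -51.3, 202.3]
tool_rot: [-1.216, 1.195, 1.209]
wrist_force: [1.4, 0.1, -0.1]
gripper_width: 0.971
clock: 12.57
eef_pos: [575.5, -297.6, 198.5]
tool_rot: [-1.211, 1.208, 1.208]
wrist_force: [0.5, 0.3, 0.3]
gripper_width: 0.999
clock: 13.23
eef_pos: [559.5, -405.7, 141.8]
tool_rot: [-1.205, 1.211, 1.215]
wrist_force: [-1.1, 0.4, -0.5]
gripper_width: 0.996
tcp [ 560.6 -405.8  143.6] yaw 0.06999999999999318
jar px 96 [ 552.1 -405.6   42. ] rows dp -X,+Y: [0.34 0.  ]
jar px 150 [ 436.6 -403.5   42. ] rows dp -X,+Y: [4.96 0.09]
jar px 154 [ 410.4 -193.5   42. ] rows dp -X,+Y: [6.01 8.49]
peg angle mod 60 19.44 6
placed 150 [663.   38.1  77. ]
placed 150 [612.4 -24.4  77. ]
t 13.28 p [ 560.6 -405.8  143.6] yaw 0.06999999999999318 tilt 0.19 g 1.001 F [-0.3  0.4  0.5] T [ 0.038 -0.019 -0.011] q [ 0.74  0.99 -0.37  1.44  0.44  0.79  1.78]
```

```bash
python3 -m crank '[{"fingers":1,"dp":[0.8,0.06,0],"twist":[0,0,0]},{"fingers":1,"dp":[0.8,0,0],"twist":[0,0,0]},{"fingers":1,"dp":[0.7,0,0],"twist":[0,0,0]},{"fingers":0.3,"dp":[0,0,0],"twist":[0,0,0]},{"fingers":0,"dp":[0,0,0],"twist":[0,0,0]},{"fingers":0,"dp":[0,0,0],"twist":[0,0,0]},{"fingers":0,"dp":[0,0,0],"twist":[0,0,0]},{"fingers":0,"dp":[0,0,0],"twist":[0,0,0]},{"fingers":0,"dp":[-0.7,0,0],"twist":[0,0,0]},{"fingers":0,"dp":[-0.9,0,0],"twist":[0,0,0]}]'
python3 -m crank '[{"fingers":0,"dp":[-0.9,0,0],"twist":[0,0,0]},{"fingers":0,"dp":[-0.9,0,0],"twist":[0,0,0]},{"fingers":0,"dp":[-0.9,0,0],"twist":[0,0,0]},{"fingers":0,"dp":[0,0.065,0.936],"twist":[0,0,0]},{"fingers":0,"dp":[0,0.065,0.936],"twist":[0,0,0]},{"fingers":0,"dp":[0,0.065,0.936],"twist":[0,0,0]},{"fingers":0,"dp":[0,0.065,0.936],"twist":[0,0,0]},{"fingers":0,"dp":[0,0.065,0.936],"twist":[0,0,0]},{"fingers":0,"dp":[0,0.065,0.936],"twist":[0,0,0]},{"fingers":0,"dp":[0,0.065,0.936],"twist":[0,0,0]}]'
python3 -m crank '[{"fingers":0,"dp":[0,0.065,0.936],"twist":[0,0,0]},{"fingers":0,"dp":[0,0.065,0.936],"twist":[0,0,0]},{"fingers":0,"dp":[0,0.065,0.936],"twist":[0,0,0]},{"fingers":0,"dp":[0,0.065,0.936],"twist":[0,0,0]},{"fingers":0,"dp":[0,0.065,0.936],"twist":[0,0,0]},{"fingers":0,"dp":[0,0.065,0.936],"twist":[0,0,0]},{"fingers":0,"dp":[0,0.065,0.936],"twist":[0,0,0]},{"fingers":0,"dp":[0,0.065,0.936],"twist":[0,0,0]},{"fingers":0,"dp":[0,0.065,0.936],"twist":[0,0,0]},{"fingers":0,"dp":[0,0.065,0.936],"twist":[0,0,0]}]'
python3 -m crank '[{"fingers":0,"dp":[0.8,0,0],"twist":[0,0,0]},{"fingers":0,"dp":[0.8,0,0],"twist":[0,0,0]},{"fingers":0,"dp":[0,0,0],"twist":[0,0,0]}]'
python3 jars.py; python3 st.py
```

```text
clock: 14.12
eef_pos: [559.2, -405.6, 125.9]
tool_rot: [-1.208, 1.21, 1.213]
wrist_force: [0.0, 0.4, -1.3]
gripper_width: 0.494
clock: 14.95
eef_pos: [548.8, -241.5, 195.0]
tool_rot: [-1.211, 1.208, 1.209]
wrist_force: [0.5, 0.6, -0.8]
gripper_width: 0.5
clock: 15.78
eef_pos: [532.5, -7.2, 194.9]
tool_rot: [-1.211, 1.207, 1.209]
wrist_force: [0.0, 0.8, -1.0]
gripper_width: 0.494
clock: 16.03
eef_pos: [531.0, -7.8, 152.3]
tool_rot: [-1.21, 1.211, 1.214]
wrist_force: [-0.3, -0.4, -1.5]
gripper_width: 0.495
tcp [531.5  -8.3 153.5] yaw 0.10999999999999943
jar px 152 [ 436.5 -403.8   42. ] rows dp -X,+Y: [  3.8  -15.82]
jar px 151 [ 410.6 -193.3   42. ] rows dp -X,+Y: [ 4.83 -7.4 ]
peg angle mod 60 19.38 4
placed 108 [666.7  39.7  77. ]
t 16.08 p [531.5  -8.3 153.5] yaw 0.10999999999999943 tilt 0.14 g 0.494 F [ 0.2  0.  -1.1] T [-0.038  0.056 -0.026] q [ 0.07  0.81 -0.23  1.96  0.42  0.42  1.09]
```

```bash
python3 -m crank '[{"fingers":0,"dp":[0.4,0,0],"twist":[0,0,0]},{"fingers":0,"dp":[0.86,0,0],"twist":[0,0,0]},{"fingers":0,"dp":[0,0,0],"twist":[0,0,0]},{"fingers":0.72,"dp":[0,0,0],"twist":[0,0,0]},{"fingers":0.72,"dp":[0,0,0],"twist":[0,0,0]},{"fingers":0.72,"dp":[-0.5,0,0],"twist":[0,0,0]},{"fingers":0.72,"dp":[-0.9,0,0],"twist":[0,0,0]},{"fingers":0.72,"dp":[-0.9,0,0],"twist":[0,0,0]},{"fingers":0.72,"dp":[-0.6,0,0],"twist":[0,0,0]},{"fingers":1,"dp":[0,0.54,-0.82],"twist":[0,0,0]}]'
python3 -m crank '[{"fingers":1,"dp":[0,0.54,-0.82],"twist":[0,0,0]},{"fingers":1,"dp":[0,0.54,-0.82],"twist":[0,0,0]},{"fingers":1,"dp":[0,0.54,-0.82],"twist":[0,0,0]},{"fingers":1,"dp":[0,0.54,-0.82],"twist":[0,0,0]},{"fingers":1,"dp":[0,0.54,-0.82],"twist":[0,0,0]},{"fingers":1,"dp":[0,0.54,-0.82],"twist":[0,0,0]},{"fingers":1,"dp":[0,0.54,-0.82],"twist":[0,0,0]},{"fingers":1,"dp":[0,0.54,-0.82],"twist":[0,0,0]},{"fingers":1,"dp":[0.8,0,0],"twist":[0,0,0]},{"fingers":1,"dp":[0.8,0,0],"twist":[0,0,0]}]'
python3 -m crank '[{"fingers":1,"dp":[0,0,0],"twist":[0,0,0]},{"fingers":1,"dp":[0,0,0],"twist":[0,0,0]}]'
python3 jars.py; python3 st.py
```

```text
clock: 16.92
eef_pos: [523.5, -24.3, 199.2]
tool_rot: [-1.216, 1.193, 1.207]
wrist_force: [1.8, 0.4, 0.4]
gripper_width: 0.841
clock: 17.75
eef_pos: [410.5, -195.9, 156.1]
tool_rot: [-1.209, 1.21, 1.202]
wrist_force: [1.1, 0.5, -1.1]
gripper_width: 0.999
clock: 17.92
eef_pos: [410.8, -193.0, 155.2]
tool_rot: [-1.21, 1.209, 1.211]
wrist_force: [-0.3, -0.1, 0.4]
gripper_width: 1.001
tcp [ 411.2 -192.9  155.6] yaw 0.09999999999999432
peg angle mod 60 19.16 6
placed 145 [662.9  37.4  77. ]
placed 150 [611.8 -24.7  77. ]
placed 157 [528.5 -10.4  77. ]
t 17.97 p [ 411.2 -192.9  155.6] yaw 0.09999999999999432 tilt 0.03 g 0.998 F [ 0.2  0.2 -0.1] T [ 0.037 -0.023 -0.044] q [ 0.45  0.76 -0.19  2.19  0.58  0.24  1.33]
```

```bash
python3 -m crank '[{"fingers":1,"dp":[0.95,0,0],"twist":[0,0,0]},{"fingers":1,"dp":[0.95,0,0],"twist":[0,0,0]},{"fingers":1,"dp":[0.86,0,0],"twist":[0,0,0]},{"fingers":0.3,"dp":[0,0,0],"twist":[0,0,0]},{"fingers":0,"dp":[0,0,0],"twist":[0,0,0]},{"fingers":0,"dp":[0,0,0],"twist":[0,0,0]},{"fingers":0,"dp":[0,0,0],"twist":[0,0,0]},{"fingers":0,"dp":[0,0,0],"twist":[0,0,0]},{"fingers":0,"dp":[-0.7,0,0],"twist":[0,0,0]},{"fingers":0,"dp":[-0.9,0,0],"twist":[0,0,0]}]'
python3 -m crank '[{"fingers":0,"dp":[-0.9,0,0],"twist":[0,0,0]},{"fingers":0,"dp":[-0.9,0,0],"twist":[0,0,0]},{"fingers":0,"dp":[-0.9,0,0],"twist":[0,0,0]},{"fingers":0,"dp":[0,-0.31,0.88],"twist":[0,0,0]},{"fingers":0,"dp":[0,-0.31,0.88],"twist":[0,0,0]},{"fingers":0,"dp":[0,-0.31,0.88],"twist":[0,0,0]},{"fingers":0,"dp":[0,-0.31,0.88],"twist":[0,0,0]},{"fingers":0,"dp":[0,-0.31,0.88],"twist":[0,0,0]},{"fingers":0,"dp":[0,-0.31,0.88],"twist":[0,0,0]},{"fingers":0,"dp":[0,-0.31,0.88],"twist":[0,0,0]}]'
python3 -m crank '[{"fingers":0,"dp":[0,-0.31,0.88],"twist":[0,0,0]},{"fingers":0,"dp":[0,-0.31,0.88],"twist":[0,0,0]},{"fingers":0,"dp":[0,-0.31,0.88],"twist":[0,0,0]},{"fingers":0,"dp":[0,-0.31,0.88],"twist":[0,0,0]},{"fingers":0,"dp":[0,-0.31,0.88],"twist":[0,0,0]},{"fingers":0,"dp":[0.8,0,0],"twist":[0,0,0]},{"fingers":0,"dp":[0.8,0,0],"twist":[0,0,0]},{"fingers":0,"dp":[0,0,0],"twist":[0,0,0]}]'
python3 jars.py; python3 st.py
```

```text
clock: 18.8
eef_pos: [411.8, -193.4, 128.8]
tool_rot: [-1.209, 1.21, 1.213]
wrist_force: [0.7, 0.6, -1.7]
gripper_width: 0.493
clock: 19.63
eef_pos: [466.3, -38.7, 196.9]
tool_rot: [-1.209, 1.209, 1.211]
wrist_force: [-0.1, -0.1, -1.3]
gripper_width: 0.496
clock: 20.3
eef_pos: [503.3, 70.3, 154.4]
tool_rot: [-1.208, 1.213, 1.215]
wrist_force: [-0.5, -0.5, -0.5]
gripper_width: 0.497
tcp [503.7  70.  155.4] yaw 0.0799999999999983
jar px 149 [ 436.4 -403.8   42. ] rows dp -X,+Y: [  2.69 -18.95]
peg angle mod 60 18.92 5
placed 151 [662.7  37.6  77. ]
placed 82 [619.8 -27.   77. ]
t 20.35 p [503.7  70.  155.4] yaw 0.0799999999999983 tilt 0.27 g 0.493 F [-0.1  0.1 -1.6] T [-0.016  0.018 -0.007] q [-0.04  0.8  -0.3   2.02  0.57  0.4   0.78]
```

```bash
python3 -m crank '[{"fingers":0,"dp":[0.4,0,0],"twist":[0,0,0]},{"fingers":0,"dp":[0.9,0,0],"twist":[0,0,0]},{"fingers":0,"dp":[0,0,0],"twist":[0,0,0]},{"fingers":0.72,"dp":[0,0,0],"twist":[0,0,0]},{"fingers":0.72,"dp":[0,0,0],"twist":[0,0,0]},{"fingers":0.72,"dp":[-0.5,0,0],"twist":[0,0,0]},{"fingers":0.72,"dp":[-0.9,0,0],"twist":[0,0,0]},{"fingers":0.72,"dp":[-0.9,0,0],"twist":[0,0,0]},{"fingers":0.72,"dp":[-0.6,0,0],"twist":[0,0,0]},{"fingers":1,"dp":[0,0.135,-0.95],"twist":[0,0,0]}]'
python3 -m crank '[{"fingers":1,"dp":[0,0.135,-0.95],"twist":[0,0,0]},{"fingers":1,"dp":[0,0.135,-0.95],"twist":[0,0,0]},{"fingers":1,"dp":[0,0.135,-0.95],"twist":[0,0,0]},{"fingers":1,"dp":[0,0.135,-0.95],"twist":[0,0,0]},{"fingers":1,"dp":[0,0.135,-0.95],"twist":[0,0,0]},{"fingers":1,"dp":[0,0.135,-0.95],"twist":[0,0,0]},{"fingers":1,"dp":[0,0.135,-0.95],"twist":[0,0,0]},{"fingers":1,"dp":[0,0.135,-0.95],"twist":[0,0,0]},{"fingers":1,"dp":[0,0.135,-0.95],"twist":[0,0,0]},{"fingers":1,"dp":[0,0.135,-0.95],"twist":[0,0,0]}]'
python3 -m crank '[{"fingers":1,"dp":[0,0.135,-0.95],"twist":[0,0,0]},{"fingers":1,"dp":[0,0.135,-0.95],"twist":[0,0,0]},{"fingers":1,"dp":[0,0.135,-0.95],"twist":[0,0,0]},{"fingers":1,"dp":[0,0.135,-0.95],"twist":[0,0,0]},{"fingers":1,"dp":[0,0.135,-0.95],"twist":[0,0,0]},{"fingers":1,"dp":[0,0.135,-0.95],"twist":[0,0,0]},{"fingers":1,"dp":[0,0.135,-0.95],"twist":[0,0,0]},{"fingers":1,"dp":[0,0.135,-0.95],"twist":[0,0,0]},{"fingers":1,"dp":[0,0.135,-0.93],"twist":[0,0,0]},{"fingers":1,"dp":[0.8,0,0],"twist":[0,0,0]}]'
python3 -m crank '[{"fingers":1,"dp":[0.8,0,0],"twist":[0,0,0]},{"fingers":1,"dp":[0,0,0],"twist":[0,0,0]},{"fingers":1,"dp":[0,0,0],"twist":[0,0,0]}]'
python3 jars.py; python3 st.py
```

```text
clock: 21.18
eef_pos: [504.3, 52.2, 199.6]
tool_rot: [-1.213, 1.194, 1.213]
wrist_force: [1.1, 1.0, 0.8]
gripper_width: 0.841
clock: 22.02
eef_pos: [467.8, -192.3, 196.3]
tool_rot: [-1.209, 1.209, 1.211]
wrist_force: [0.6, -0.1, -0.2]
gripper_width: 1.003
clock: 22.85
eef_pos: [437.4, -412.0, 178.8]
tool_rot: [-1.211, 1.216, 1.197]
wrist_force: [-0.3, -0.7, -0.0]
gripper_width: 1.003
clock: 23.1
eef_pos: [437.3, -403.9, 155.4]
tool_rot: [-1.207, 1.21, 1.213]
wrist_force: [0.8, 0.3, 0.7]
gripper_width: 0.995
tcp [ 438.2 -404.   156.3] yaw 0.09000000000000341
jar px 56 [ 424.7 -402.2   42. ] rows dp -X,+Y: [0.54 0.07]
peg angle mod 60 19.02 6
placed 150 [662.6  37.8  77. ]
placed 141 [612.2 -24.8  77. ]
placed 152 [528.7 -10.4  77. ]
placed 154 [502.3  68.2  77. ]
t 23.15 p [ 438.2 -404.   156.3] yaw 0.09000000000000341 tilt 0.08 g 0.996 F [-0.1 -0.9 -0.1] T [-0.053 -0.013 -0.036] q [ 0.94  0.89 -0.49  1.76  0.64  0.66  1.66]
```

```bash
python3 -m crank '[{"fingers":1,"dp":[0.95,0.02,0],"twist":[0,0,0]},{"fingers":1,"dp":[0.95,0,0],"twist":[0,0,0]},{"fingers":1,"dp":[0.88,0,0],"twist":[0,0,0]},{"fingers":0.3,"dp":[0,0,0],"twist":[0,0,0]},{"fingers":0,"dp":[0,0,0],"twist":[0,0,0]},{"fingers":0,"dp":[0,0,0],"twist":[0,0,0]},{"fingers":0,"dp":[0,0,0],"twist":[0,0,0]},{"fingers":0,"dp":[0,0,0],"twist":[0,0,0]},{"fingers":0,"dp":[-0.7,0,0],"twist":[0,0,0]},{"fingers":0,"dp":[-0.9,0,0],"twist":[0,0,0]}]'
python3 -m crank '[{"fingers":0,"dp":[-0.9,0,0],"twist":[0,0,0]},{"fingers":0,"dp":[-0.9,0,0],"twist":[0,0,0]},{"fingers":0,"dp":[-0.9,0,0],"twist":[0,0,0]},{"fingers":0,"dp":[0,-0.22,0.975],"twist":[0,0,0]},{"fingers":0,"dp":[0,-0.22,0.975],"twist":[0,0,0]},{"fingers":0,"dp":[0,-0.22,0.975],"twist":[0,0,0]},{"fingers":0,"dp":[0,-0.22,0.975],"twist":[0,0,0]},{"fingers":0,"dp":[0,-0.22,0.975],"twist":[0,0,0]},{"fingers":0,"dp":[0,-0.22,0.975],"twist":[0,0,0]},{"fingers":0,"dp":[0,-0.22,0.975],"twist":[0,0,0]}]'
python3 -m crank '[{"fingers":0,"dp":[0,-0.22,0.975],"twist":[0,0,0]},{"fingers":0,"dp":[0,-0.22,0.975],"twist":[0,0,0]},{"fingers":0,"dp":[0,-0.22,0.975],"twist":[0,0,0]},{"fingers":0,"dp":[0,-0.22,0.975],"twist":[0,0,0]},{"fingers":0,"dp":[0,-0.22,0.975],"twist":[0,0,0]},{"fingers":0,"dp":[0,-0.22,0.975],"twist":[0,0,0]},{"fingers":0,"dp":[0,-0.22,0.975],"twist":[0,0,0]},{"fingers":0,"dp":[0,-0.22,0.975],"twist":[0,0,0]},{"fingers":0,"dp":[0,-0.22,0.975],"twist":[0,0,0]},{"fingers":0,"dp":[0,-0.22,0.975],"twist":[0,0,0]}]'
python3 -m crank '[{"fingers":0,"dp":[0,-0.22,0.975],"twist":[0,0,0]},{"fingers":0,"dp":[0,-0.22,0.975],"twist":[0,0,0]},{"fingers":0,"dp":[0,-0.22,0.975],"twist":[0,0,0]},{"fingers":0,"dp":[0,-0.22,0.975],"twist":[0,0,0]},{"fingers":0,"dp":[0,-0.22,0.975],"twist":[0,0,0]},{"fingers":0,"dp":[0.8,0,0],"twist":[0,0,0]},{"fingers":0,"dp":[0.8,0,0],"twist":[0,0,0]},{"fingers":0,"dp":[0,0,0],"twist":[0,0,0]}]'
python3 jars.py; python3 st.py
```

```text
clock: 23.98
eef_pos: [436.7, -403.9, 126.1]
tool_rot: [-1.207, 1.21, 1.214]
wrist_force: [0.4, -0.4, -1.1]
gripper_width: 0.492
clock: 24.82
eef_pos: [476.2, -232.6, 194.6]
tool_rot: [-1.21, 1.209, 1.21]
wrist_force: [0.5, -0.9, -0.7]
gripper_width: 0.494
clock: 25.65
eef_pos: [531.0, 11.5, 194.6]
tool_rot: [-1.21, 1.208, 1.211]
wrist_force: [0.6, 0.4, -2.1]
gripper_width: 0.498
clock: 26.32
eef_pos: [556.2, 132.0, 151.6]
tool_rot: [-1.209, 1.213, 1.215]
wrist_force: [0.0, 0.0, -2.0]
gripper_width: 0.497
tcp [556.8 131.7 152.9] yaw 0.09999999999999432
peg angle mod 60 18.95 3
placed 136 [664.2  37.5  77. ]
placed 152 [611.9 -24.6  77. ]
t 26.37 p [556.8 131.7 152.9] yaw 0.09999999999999432 tilt 0.27 g 0.497 F [-0.1 -0.9 -1.4] T [-0.005  0.038  0.006] q [-0.1   0.86 -0.36  1.83  0.53  0.55  0.76]
```

```bash
python3 -m crank '[{"fingers":0,"dp":[0.4,0,0],"twist":[0,0,0]},{"fingers":0,"dp":[0.85,-0.03,0],"twist":[0,0,0]},{"fingers":0,"dp":[0,0,0],"twist":[0,0,0]},{"fingers":0.72,"dp":[0,0,0],"twist":[0,0,0]},{"fingers":0.72,"dp":[0,0,0],"twist":[0,0,0]},{"fingers":0.72,"dp":[-0.5,0,0],"twist":[0,0,0]},{"fingers":0.72,"dp":[-0.9,0,0],"twist":[0,0,0]},{"fingers":0.72,"dp":[-0.9,0,0],"twist":[0,0,0]},{"fingers":0.72,"dp":[-0.6,0,0],"twist":[0,0,0]},{"fingers":0.72,"dp":[0,-0.55,0.66],"twist":[0,0,0]}]'
python3 -m crank '[{"fingers":0.5,"dp":[0,-0.55,0.66],"twist":[0,0,0]},{"fingers":0.45,"dp":[0,-0.55,0.66],"twist":[0,0,0]},{"fingers":0.45,"dp":[0,-0.55,0.66],"twist":[0,0,0]},{"fingers":0.45,"dp":[0,0,0],"twist":[-1,0,0]},{"fingers":0.45,"dp":[0,0,0],"twist":[-1,0,0]},{"fingers":0.45,"dp":[0,0,0],"twist":[-1,0,0]},{"fingers":0.45,"dp":[0,0,0],"twist":[-1,0,0]},{"fingers":0.45,"dp":[0,0,0],"twist":[-1,0,0]},{"fingers":0.45,"dp":[0,0,0],"twist":[-1,0,0]},{"fingers":0.45,"dp":[0,0,0],"twist":[-1,0,0]}]'
python3 -m crank '[{"fingers":0.45,"dp":[0,0,0],"twist":[-1,0,0]},{"fingers":0.45,"dp":[0,0,0],"twist":[-1,0,0]},{"fingers":0.45,"dp":[0,0,0],"twist":[-1,0,0]},{"fingers":0.45,"dp":[0,0,0],"twist":[-1,0,0]},{"fingers":0.45,"dp":[0,0,0],"twist":[-1,0,0]},{"fingers":0.45,"dp":[0,0,0],"twist":[-1,0,0]},{"fingers":0.45,"dp":[0,0,0],"twist":[-1,0,0]},{"fingers":0.45,"dp":[0,0,0],"twist":[-1,0,0]},{"fingers":0.45,"dp":[0,0,0],"twist":[-0.8,0,0]},{"fingers":0.45,"dp":[0,0,0],"twist":[0,0,0]}]'
python3 jars.py; python3 st.py
```

```text
clock: 27.2
eef_pos: [572.3, 144.9, 198.5]
tool_rot: [-1.209, 1.212, 1.206]
wrist_force: [1.6, -0.4, -1.0]
gripper_width: 0.718
clock: 28.03
eef_pos: [613.8, 197.7, 195.7]
tool_rot: [-1.646, 0.852, 1.647]
wrist_force: [-0.4, -0.0, -0.4]
gripper_width: 0.447
clock: 28.87
eef_pos: [613.8, 197.5, 195.4]
tool_rot: [-2.12, 0.202, 2.123]
wrist_force: [-0.2, 0.3, -0.1]
gripper_width: 0.449
tcp [613.8 197.7 195.3] yaw 78.94
peg angle mod 60 19.61 3
placed 138 [555.8 131.3  77. ]
t 28.92 p [613.8 197.7 195.3] yaw 78.94 tilt 0.07 g 0.453 F [ 1.2 -0.1 -0.4] T [-0.02   0.002 -0.038] q [ 0.01  0.95 -0.77  1.57  0.78  0.94  1.92]
```

```bash
python3 -m crank '[{"fingers":0.45,"dp":[0.8,0,0],"twist":[0,0,0]},{"fingers":0.45,"dp":[0.9,0,0],"twist":[0,0,0]},{"fingers":0.45,"dp":[0.85,0,0],"twist":[0,0,0]},{"fingers":0.3,"dp":[0,0,0],"twist":[0,0,0]},{"fingers":0.22,"dp":[0,0,0],"twist":[0,0,0]},{"fingers":0.22,"dp":[0,0,0],"twist":[0,0,0]},{"fingers":0.22,"dp":[0,0,0],"twist":[0,0,0]}]'; python3 st.py
python3 -m crank '[{"fingers":0.22,"dp":[0,0,-0.2],"twist":[0.4,0,0]},{"fingers":0.22,"dp":[0,0,-0.41],"twist":[0.8,0,0]},{"fingers":0.22,"dp":[0,0,-0.41],"twist":[0.8,0,0]},{"fingers":0.22,"dp":[0,0,-0.41],"twist":[0.8,0,0]},{"fingers":0.22,"dp":[0,0,-0.41],"twist":[0.8,0,0]},{"fingers":0.22,"dp":[0,0,-0.41],"twist":[0.8,0,0]},{"fingers":0.22,"dp":[0,0,-0.41],"twist":[0.8,0,0]},{"fingers":0.22,"dp":[0,0,-0.41],"twist":[0.8,0,0]}]'
cat > pol.py <<'E'
from h import *
s=r.read_state(); e=s['eef_pos']; d=e[:2]-[584,54.4]; print('tcp r',np.hypot(*d).round(1),'th',np.degrees(np.arctan2(d[1],d[0])).round(2))
E
python3 pol.py; python3 st.py; python3 jars.py
```

```text
clock: 29.5
eef_pos: [614.3, 198.9, 132.7]
tool_rot: [-2.121, 0.201, 2.119]
wrist_force: [-0.6, 0.0, -0.9]
gripper_width: 0.221
t 29.5 p [614.3 198.9 132.7] yaw 79.03 tilt 0.13 g 0.221 F [-0.6  0.  -0.9] T [ 0.021 -0.036  0.023] q [-0.02  1.03 -0.72  1.6   0.85  0.85  1.86]
clock: 30.17
eef_pos: [683.7, 167.4, 131.8]
tool_rot: [-1.801, 0.677, 1.804]
wrist_force: [0.4, -0.0, 0.3]
gripper_width: 0.228
tcp r 150.7 th 48.58
t 30.17 p [683.7 167.4 131.8] yaw 48.77000000000001 tilt 0.1 g 0.228 F [ 0.4 -0.   0.3] T [0.027 0.118 0.026] q [-0.01  1.07 -0.62  1.4   0.71  0.91  1.59]
tcp [685.7 165.2 131.8] yaw 48.44
peg angle mod 60 -9.29 3
placed 146 [598.7 133.5  77. ]
placed 131 [518.9 108.5  77. ]
```

```bash
python3 -m crank '[{"fingers":0.22,"dp":[0,0.045,-0.41],"twist":[0.8,0,0]},{"fingers":0.22,"dp":[0,0.045,-0.41],"twist":[0.8,0,0]},{"fingers":0.22,"dp":[0,0.045,-0.41],"twist":[0.8,0,0]},{"fingers":0.22,"dp":[0,0.045,-0.41],"twist":[0.8,0,0]},{"fingers":0.22,"dp":[0,0.045,-0.41],"twist":[0.8,0,0]},{"fingers":0.22,"dp":[0,0.045,-0.41],"twist":[0.8,0,0]},{"fingers":0.22,"dp":[0,0.045,-0.41],"twist":[0.8,0,0]},{"fingers":0.22,"dp":[0,0.045,-0.41],"twist":[0.8,0,0]},{"fingers":0.22,"dp":[0,0.045,-0.41],"twist":[0.8,0,0]},{"fingers":0.22,"dp":[0,0.045,-0.41],"twist":[0.8,0,0]}]'; python3 pol.py; python3 st.py
```

```text
clock: 31.05
eef_pos: [725.8, 76.0, 131.6]
tool_rot: [-1.321, 1.13, 1.324]
wrist_force: [0.2, 0.0, 0.7]
gripper_width: 0.223
tcp r 143.5 th 8.68
t 31.05 p [725.8  76.  131.6] yaw 8.89 tilt 0.13 g 0.223 F [0.2 0.  0.7] T [ 0.17  -0.065 -0.034] q [ 0.05  1.07 -0.48  1.31  0.54  0.9   1.17]
```

```bash
python3 -m crank '[{"fingers":0.22,"dp":[0,0.005,-0.41],"twist":[0.8,0,0]},{"fingers":0.22,"dp":[0,0.005,-0.41],"twist":[0.8,0,0]},{"fingers":0.22,"dp":[0,0.005,-0.41],"twist":[0.8,0,0]},{"fingers":0.22,"dp":[0,0.005,-0.41],"twist":[0.8,0,0]},{"fingers":0.22,"dp":[0,0.005,-0.41],"twist":[0.8,0,0]},{"fingers":0.22,"dp":[0,0.005,-0.41],"twist":[0.8,0,0]},{"fingers":0.22,"dp":[0,0.005,-0.41],"twist":[0.8,0,0]},{"fingers":0.22,"dp":[0,0.005,-0.41],"twist":[0.8,0,0]},{"fingers":0.22,"dp":[0,0.015,-0.41],"twist":[0.8,0,0]},{"fingers":0.22,"dp":[0,0.015,-0.41],"twist":[0.8,0,0]}]'; python3 pol.py
python3 -m crank '[{"fingers":0.22,"dp":[0,0.015,-0.41],"twist":[0.8,0,0]},{"fingers":0.22,"dp":[0,0.015,-0.41],"twist":[0.8,0,0]},{"fingers":0.22,"dp":[0,0.015,-0.41],"twist":[0.8,0,0]},{"fingers":0.22,"dp":[0,0.015,-0.41],"twist":[0.8,0,0]},{"fingers":0.22,"dp":[0,0.015,-0.31],"twist":[0.6,0,0]},{"fingers":0.22,"dp":[0,0.01,-0.2],"twist":[0.4,0,0]},{"fingers":0.22,"dp":[0,0,-0.1],"twist":[0.2,0,0]},{"fingers":0.22,"dp":[0,0,0],"twist":[0,0,0]},{"fingers":0.22,"dp":[0,0,0],"twist":[0,0,0]}]'; python3 pol.py; python3 st.py; python3 jars.py b1
```

```text
clock: 31.88
eef_pos: [708.2, -22.9, 131.5]
tool_rot: [-0.799, 1.418, 0.802]
wrist_force: [-0.3, 1.1, -0.2]
gripper_width: 0.217
tcp r 146.3 th -31.89
clock: 32.63
eef_pos: [670.7, -64.1, 130.9]
tool_rot: [-0.506, 1.511, 0.509]
wrist_force: [0.1, 0.7, 0.1]
gripper_width: 0.22
tcp r 146.8 th -53.81
t 32.63 p [670.7 -64.1 130.9] yaw -52.86 tilt 0.08 g 0.22 F [0.1 0.7 0.1] T [ 0.008  0.02  -0.025] q [ 0.14  0.97 -0.22  1.52  0.29  0.68  0.44]
tcp [670.7 -63.9 130.8] yaw -52.86
peg angle mod 60 6.44 4
placed 148 [657.7  22.1  77. ]
placed 152 [649.4 104.4  77. ]
placed 152 [573.5 137.9  77. ]
placed 155 [517.9   6.9  77. ]
placed 157 [506.9  86.4  77. ]
```

```bash
python3 -m crank '[{"fingers":0.22,"dp":[0,0,-0.15],"twist":[0.3,0,0]},{"fingers":0.22,"dp":[0,0.01,-0.15],"twist":[0.3,0,0]},{"fingers":0.22,"dp":[0,0,-0.15],"twist":[0.3,0,0]},{"fingers":0.22,"dp":[0,0.01,-0.1],"twist":[0.2,0,0]},{"fingers":0.22,"dp":[0,0,-0.05],"twist":[0.1,0,0]},{"fingers":0.22,"dp":[0,0,0],"twist":[0,0,0]},{"fingers":0.22,"dp":[0,0,0],"twist":[0,0,0]},{"fingers":0.22,"dp":[0,0,0],"twist":[0,0,0]}]'; python3 pol.py; python3 jars.py b2
```

```text
clock: 33.35
eef_pos: [657.8, -72.7, 130.6]
tool_rot: [-0.424, 1.53, 0.426]
wrist_force: [-0.9, -0.6, 0.2]
gripper_width: 0.217
tcp r 147.0 th -59.88
tcp [657.8 -72.7 130.6] yaw -58.92
peg angle mod 60 0.49 4
placed 154 [653.8  97.6  77. ]
placed 149 [653.3  14.3  77. ]
placed 152 [582.6 138.7  77. ]
placed 156 [510.2  94.   77. ]
placed 154 [513.9  14.2  77. ]
```

View pics/b2.png

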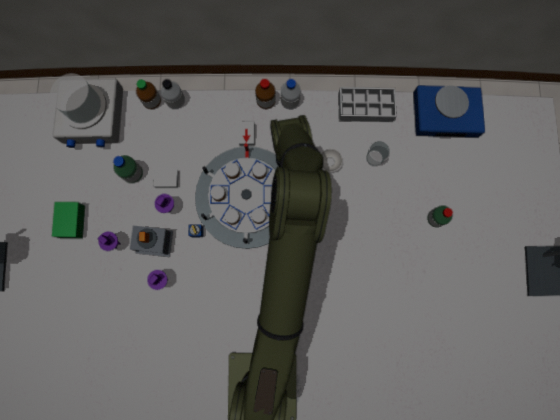

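The picture shows the red peg at (247,153) in line with the arrow (0.6 deg off, about 1.5 mm). All five caps are in nests, within 2.5 mm. I release the peg and go to the key.

```bash
python3 -m crank '[{"fingers":0.4,"dp":[0,0,0],"twist":[0,0,0]},{"fingers":0.4,"dp":[0,0,0],"twist":[0,0,0]},{"fingers":0.4,"dp":[-0.8,0,0],"twist":[0,0,0]},{"fingers":0.4,"dp":[-0.9,0,0],"twist":[0,0,0]},{"fingers":0.4,"dp":[-0.9,0,0],"twist":[0,0,0]},{"fingers":0.4,"dp":[-0.9,0,0],"twist":[0,0,0]},{"fingers":0.4,"dp":[-0.9,0,0],"twist":[-1,0,0]},{"fingers":0.4,"dp":[0,0,0],"twist":[-1,0,0]},{"fingers":0.4,"dp":[0,0,0],"twist":[-1,0,0]},{"fingers":0.4,"dp":[0,0,0],"twist":[-1,0,0]}]'
python3 -m crank '[{"fingers":0.7,"dp":[0,0,0],"twist":[-1,0,0]},{"fingers":0.7,"dp":[0,0,0],"twist":[-1,0,0]},{"fingers":0.7,"dp":[0,0,0],"twist":[-1,0,0]},{"fingers":0.7,"dp":[0,0,0],"twist":[-1,0,0]},{"fingers":0.7,"dp":[0,0,0],"twist":[-1,0,0]},{"fingers":0.7,"dp":[0,0,0],"twist":[-1,0,0]},{"fingers":0.7,"dp":[0,0,0],"twist":[-0.98,0,0]}]'; python3 st.py
```

```text
clock: 34.23
eef_pos: [658.0, -72.9, 241.4]
tool_rot: [-0.699, 1.456, 0.7]
wrist_force: [0.7, -0.3, 0.1]
gripper_width: 0.401
clock: 34.82
eef_pos: [657.8, -72.9, 240.6]
tool_rot: [-1.159, 1.241, 1.162]
wrist_force: [0.2, 0.0, -0.6]
gripper_width: 0.702
t 34.82 p [657.8 -72.9 240.6] yaw -3.7900000000000063 tilt 0.11 g 0.702 F [ 0.2  0.  -0.6] T [-0.021  0.025  0.017] q [ 0.29  0.85 -0.49  1.49  0.46  0.92  1.16]
```

```bash
python3 -m crank '[{"fingers":0.7,"dp":[0,0.58,0.947],"twist":[0,0,0]},{"fingers":0.7,"dp":[0,0.58,0.947],"twist":[0,0,0]},{"fingers":0.7,"dp":[0,0.58,0.947],"twist":[0,0,0]},{"fingers":0.7,"dp":[0,0.58,0.947],"twist":[0,0,0]},{"fingers":0.7,"dp":[0,0.58,0.947],"twist":[0,0,0]},{"fingers":0.7,"dp":[0,0.58,0.947],"twist":[0,0,0]},{"fingers":0.7,"dp":[0,0.58,0.947],"twist":[0,0,0]},{"fingers":0.7,"dp":[0,0.58,0.947],"twist":[0,0,0]},{"fingers":0.7,"dp":[0,0.58,0.947],"twist":[0,0,0]},{"fingers":0.7,"dp":[0,0.58,0.947],"twist":[0,0,0]}]'
python3 -m crank '[{"fingers":0.7,"dp":[0,0.58,0.947],"twist":[0,0,0]},{"fingers":0.7,"dp":[0,0.58,0.947],"twist":[0,0,0]},{"fingers":0.7,"dp":[0,0.58,0.947],"twist":[0,0,0]},{"fingers":0.7,"dp":[0,0.58,0.947],"twist":[0,0,0]},{"fingers":0.7,"dp":[0,0.58,0.947],"twist":[0,0,0]},{"fingers":0.7,"dp":[0,0.58,0.947],"twist":[0,0,0]},{"fingers":0.7,"dp":[0,0.58,0.947],"twist":[0,0,0]},{"fingers":0.7,"dp":[0,0,0],"twist":[0,0,0]},{"fingers":0.7,"dp":[0,0,0],"twist":[0,0,0]}]'; python3 st.py; python3 jars.py b3
python3 - <<'E'
from meas import *
im,d,P=snap('side'); print(proj('side',[[438,345,115]]))
a=cv2.cvtColor(im,cv2.COLOR_RGB2BGR)[110:220,120:270]
t=cv2.imread('pics/b3.png')[190:300,100:250]
cv2.imwrite('pics/k1.png',cv2.convertScaleAbs(cv2.resize(np.hstack([a,t]),None,fx=2.6,fy=2.6,interpolation=cv2.INTER_CUBIC),alpha=1.4))
H=hsv(im); m=(H[...,0]>7)&(H[...,0]<18)&(H[...,1]>150)&(H[...,2]>70)
for c,a_,mm in comps(m,8):
    print(c,a_,np.nanmedian(P[mm],0)); k=mm&(P[...,2]>134); 
    vv,uu=np.nonzero(mm); print(onplane('side',uu.mean(),vv.mean(),116),uu.min(),uu.max(),vv.min(),vv.max())
E
```

```text
clock: 35.65
eef_pos: [529.3, 174.6, 241.1]
tool_rot: [-1.156, 1.242, 1.158]
wrist_force: [0.2, 0.3, -0.2]
gripper_width: 0.701
clock: 36.4
eef_pos: [439.1, 348.1, 241.5]
tool_rot: [-1.158, 1.24, 1.163]
wrist_force: [0.4, -0.7, -0.7]
gripper_width: 0.698
t 36.4 p [439.1 348.1 241.5] yaw -3.799999999999997 tilt 0.15 g 0.698 F [ 0.4 -0.7 -0.7] T [-0.044 -0.04  -0.001] q [-0.51  0.71 -0.41  1.82  0.42  0.7   0.35]
tcp [440.2 346.1 241.3] yaw -3.969999999999999
peg angle mod 60 1.78 6
placed 152 [652.9  99.4  77. ]
placed 145 [655.   15.5  77. ]
placed 151 [580.6 139.   77. ]
placed 153 [519.7   9.7  77. ]
placed 155 [510.1  92.5  77. ]
[[184.16326986 163.21720771]]
[183.90789474 163.09210526] 76 [433.65179665 339.36477224 119.25719746]
[[436.89325259 344.74001779 116.        ]] 181 188 157 169
```

View pics/k1.png

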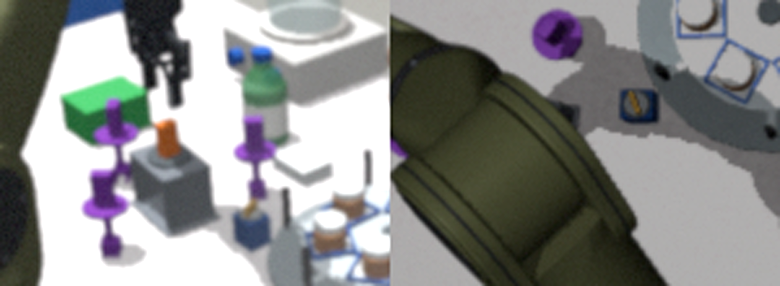

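The side half shows the orange grip at (168,140), upright in its stand and below the gripper. In the top half the arm hides it. I grasp now.

```bash
python3 -m crank '[{"fingers":0.7,"dp":[0.7,0.07,-0.08],"twist":[0,0,0]},{"fingers":0.7,"dp":[0.7,0,0],"twist":[0,0,0]},{"fingers":0.7,"dp":[0.7,0,0],"twist":[0,0,0]},{"fingers":0.7,"dp":[0.7,0,0],"twist":[0,0,0]},{"fingers":0.4,"dp":[0,0,0],"twist":[0,0,0]},{"fingers":0.2,"dp":[0,0,0],"twist":[0,0,0]},{"fingers":0,"dp":[0,0,0],"twist":[0,0,0]},{"fingers":0,"dp":[0,0,0],"twist":[0,0,0]},{"fingers":0,"dp":[0,0,0],"twist":[0,0,0]},{"fingers":0,"dp":[0,0,0],"twist":[0,0,0]}]'; python3 st.py
```

```text
clock: 37.33
eef_pos: [439.1, 344.4, 172.4]
tool_rot: [-1.156, 1.24, 1.158]
wrist_force: [1.1, -0.2, 5.6]
gripper_width: 0.205
t 37.33 p [439.1 344.4 172.4] yaw -4.060000000000002 tilt 0.1 g 0.205 F [ 1.1 -0.2  5.6] T [-0.236 -0.086 -0.041] q [-0.55  0.81 -0.34  1.87  0.49  0.54  0.29]
```

```bash
python3 -m crank '[{"fingers":0,"dp":[-0.6,0,0],"twist":[0,0,0]},{"fingers":0,"dp":[-0.75,0,0],"twist":[0,0,0]},{"fingers":0,"dp":[-0.75,0,0],"twist":[0,0,0]},{"fingers":0,"dp":[-0.75,0,0],"twist":[0,0,0]},{"fingers":0,"dp":[-0.75,0,0],"twist":[0,0,0]},{"fingers":0,"dp":[0,0,0],"twist":[0,0,0]}]'; python3 st.py
python3 -m crank '[{"fingers":0,"dp":[0,-0.277,-0.88],"twist":[0,0,0]},{"fingers":0,"dp":[0,-0.277,-0.88],"twist":[0,0,0]},{"fingers":0,"dp":[0,-0.277,-0.88],"twist":[0,0,0]},{"fingers":0,"dp":[0,-0.277,-0.88],"twist":[0,0,0]},{"fingers":0,"dp":[0,-0.277,-0.88],"twist":[0,0,0]},{"fingers":0,"dp":[0,-0.277,-0.88],"twist":[0,0,0]},{"fingers":0,"dp":[0,0,0],"twist":[-0.88,0,0]},{"fingers":0,"dp":[0,0,0],"twist":[-0.88,0,0]},{"fingers":0,"dp":[0,0,0],"twist":[-0.88,0,0]},{"fingers":0,"dp":[0,0,0],"twist":[-0.88,0,0]}]'
python3 -m crank '[{"fingers":0,"dp":[0,0,0],"twist":[-0.88,0,0]},{"fingers":0,"dp":[0,0,0],"twist":[-0.88,0,0]},{"fingers":0,"dp":[0.5,0,0],"twist":[0,0,0]},{"fingers":0,"dp":[0.4,0,0],"twist":[0,0,0]},{"fingers":0,"dp":[0,0,0],"twist":[0,0,0]},{"fingers":0,"dp":[0,0,0],"twist":[0,0,0]}]'; python3 st.py
python3 - <<'E'
from meas import *
im,d,P=snap('side','sd2'); im2,d2,P2=snap('top','tp2'); np.savez('k2.npz',P=P,P2=P2)
a=cv2.cvtColor(im,cv2.COLOR_RGB2BGR)[130:215,170:270]; b=cv2.cvtColor(im2,cv2.COLOR_RGB2BGR)[190:275,150:250]
cv2.imwrite('pics/k2.png',cv2.convertScaleAbs(cv2.resize(np.hstack([a,b]),None,fx=4,fy=4,interpolation=cv2.INTER_CUBIC),alpha=1.4))
e=r.read_state()['eef_pos']; print(proj('side',[[470.8,210,63],[e[0],e[1],75],[e[0],e[1],150]]),proj('top',[[470.8,210,63],[e[0],e[1],75]]))
E
```

```text
clock: 37.83
eef_pos: [439.5, 345.4, 264.7]
tool_rot: [-1.155, 1.236, 1.158]
wrist_force: [0.2, -0.2, -1.3]
gripper_width: 0.205
t 37.83 p [439.5 345.4 264.7] yaw -4.040000000000006 tilt 0.33 g 0.205 F [ 0.2 -0.2 -1.3] T [ 0.018 -0.018 -0.018] q [-0.49  0.68 -0.43  1.81  0.4   0.74  0.37]
clock: 38.67
eef_pos: [470.3, 209.0, 260.5]
tool_rot: [-1.382, 1.088, 1.386]
wrist_force: [-0.2, 0.2, -0.9]
gripper_width: 0.204
clock: 39.17
eef_pos: [470.0, 209.2, 237.7]
tool_rot: [-1.489, 1.001, 1.494]
wrist_force: [0.4, 0.4, -1.2]
gripper_width: 0.203
t 39.17 p [470.  209.2 237.7] yaw 22.370000000000005 tilt 0.22 g 0.203 F [ 0.4  0.4 -1.2] T [0.039 0.022 0.032] q [-0.17  0.69 -0.55  1.95  0.57  0.66  0.88]
[[215.97649906 187.88400523]
 [215.76426956 184.92964198]
 [214.40414196 165.52208242]] [[193.47072824 228.84471613]
 [192.88370414 228.39673341]]
```

View pics/k2.png

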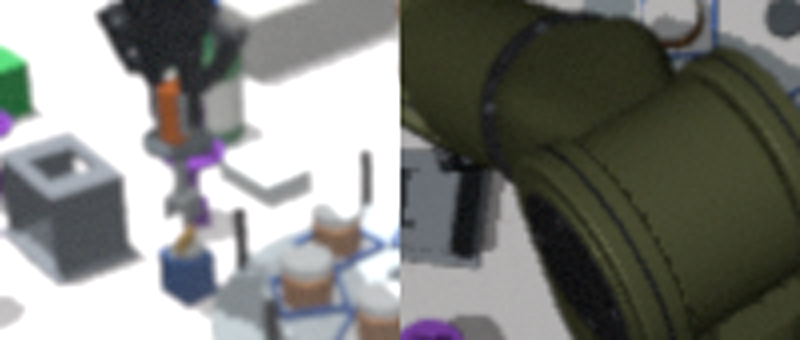

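Side half: the key hangs over the left wing, with its lower end near (182,208) and the wing at (186,240). The arm hides the top view. I measure the offset more closely.

```bash
python3 - <<'E'
from meas import *
im=cv2.cvtColor(cv2.imread('pics/sd2.png'),cv2.COLOR_BGR2RGB); P=np.load('k2.npz')['P']; z=P[...,2]; H=hsv(im)
m=(abs(P[...,0]-470)<45)&(abs(P[...,1]-210)<45)&(z>60)&(z<215)
for v in range(148,196):
    uu=np.nonzero(m[v])[0]
    if len(uu): print(v,uu.min(),uu.max(),uu.mean().round(2),P[v,uu].mean(0).round(1), H[v,uu][:,2].min())
b=(H[...,0]>14)&(H[...,0]<34)&(H[...,1]>60)&(H[...,2]>80)&(abs(P[...,0]-470)<45)&(abs(P[...,1]-210)<45)&(z<75)
vv,uu=np.nonzero(b); print('wing',uu.mean(),vv.mean(),P[b].mean(0),len(uu)); print(sorted(zip(vv,uu)))
o=np.load('side0.npz'); H0=hsv(o['im']); b=(H0[...,0]>14)&(H0[...,0]<34)&(H0[...,1]>60)&(H0[...,2]>80)&(abs(o['P'][...,0]-470)<45)&(abs(o['P'][...,1]-210)<45)
vv,uu=np.nonzero(b);print('wing0',uu.mean(),vv.mean(),o['P'][b].mean(0),len(uu))
# predicted wing pixels: 
th=np.radians(22.5); X=np.array([[470.8+a*np.cos(th)-c*np.sin(th),210+a*np.sin(th)+c*np.cos(th),h] for a in(-13,13) for c in(-3.5,3.5) for h in(47,63)]); q=proj('side',X); print(q.min(0),q.max(0),q.mean(0))
a=cv2.cvtColor(im,cv2.COLOR_RGB2BGR)[150:210,180:255]
cv2.imwrite('pics/k3.png',cv2.resize(a,None,fx=10,fy=10,interpolation=cv2.INTER_CUBIC))
E
```

```text
148 201 219 208.5 [461.4 222.8 212.6] 34
149 205 211 208.0 [457.3 220.1 211.3] 31
150 206 225 212.09 [465.7 209.5 209. ] 34
151 206 224 212.86 [465.1 204.9 207.3] 33
152 207 221 213.57 [464.1 199.8 206.1] 31
153 207 221 214.0 [463.7 197.2 203.6] 30
154 207 220 213.5 [464.6 201.7 197.9] 34
155 207 220 213.5 [464.  201.2 194.7] 37
156 207 220 213.5 [463.6 201.  191.2] 34
157 207 220 213.5 [463.2 200.8 187.8] 35
158 207 220 213.5 [463.1 201.1 184.1] 37
159 208 220 213.83 [464.3 201.2 180. ] 37
160 209 220 214.5 [463.5 196.7 178.4] 42
161 209 220 214.5 [465.4 199.8 172.8] 51
162 208 222 215.0 [470.9 205.2 164.9] 59
163 207 223 215.0 [471.8 207.  160.1] 63
164 206 223 214.5 [469.3 206.7 157.4] 64
165 206 223 214.5 [466.4 202.8 156.3] 63
166 206 223 214.5 [464.  199.8 154.7] 63
167 206 222 214.0 [459.  195.7 154.5] 62
168 207 221 214.14 [456.3 191.5 153.6] 61
169 208 220 214.0 [452.9 187.7 152.7] 63
170 212 216 214.0 [453.9 189.5 147.8] 73
171 214 216 215.0 [467.7 204.2 132.6] 82
172 214 216 215.0 [467.8 204.9 128.5] 81
173 214 216 215.0 [467.4 204.6 125. ] 77
174 214 216 215.0 [467.4 205.
[... 646 characters left out ...]
.5 [459.2 202.8  62.6] 99
wing 215.84615384615384 189.6153846153846 [467.58066875 206.80707192  58.87177913] 13
[(np.int64(187), np.int64(217)), (np.int64(188), np.int64(216)), (np.int64(188), np.int64(217)), (np.int64(189), np.int64(215)), (np.int64(189), np.int64(216)), (np.int64(189), np.int64(217)), (np.int64(190), np.int64(215)), (np.int64(190), np.int64(216)), (np.int64(190), np.int64(217)), (np.int64(191), np.int64(214)), (np.int64(191), np.int64(215)), (np.int64(191), np.int64(216)), (np.int64(192), np.int64(215))]
wing0 216.28571428571428 189.21428571428572 [468.62064639 205.5390398   60.64191708] 14
[213.10356602 185.86445039] [219.08081964 193.92464445] [216.10473261 189.88387065]
```

View pics/k3.png

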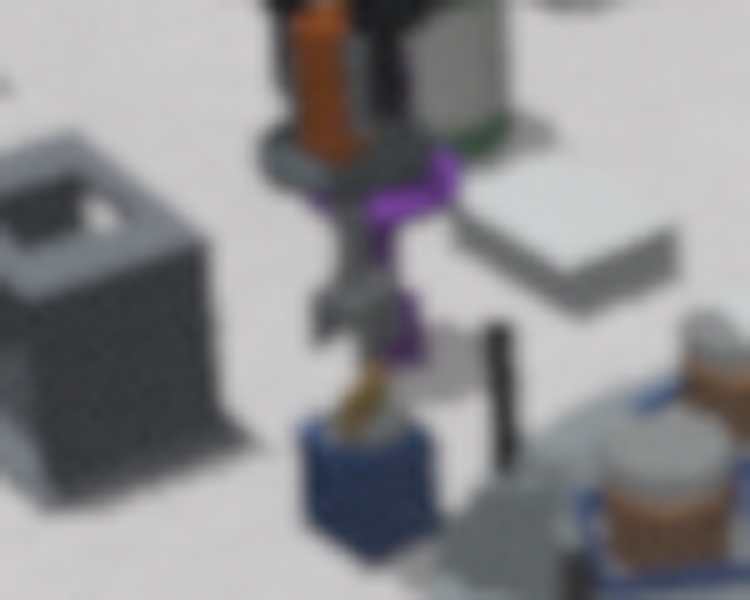

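Both the key's lower end (u≈215.5) and the wing (u≈216) lie where predicted. I lower the key while watching the force.

```bash
python3 -m crank '[{"fingers":0,"dp":[0.2,-0.03,0.03],"twist":[0,0,0]},{"fingers":0,"dp":[0.3,0,0],"twist":[0,0,0]},{"fingers":0,"dp":[0.25,0,0],"twist":[0,0,0]},{"fingers":0,"dp":[0,0,0],"twist":[0,0,0]}]'; python3 st.py
python3 -m crank '[{"fingers":0,"dp":[0.15,0,0],"twist":[0,0,0]},{"fingers":0,"dp":[0.15,0,0],"twist":[0,0,0]},{"fingers":0,"dp":[0.1,0,0],"twist":[0,0,0]},{"fingers":0,"dp":[0,0,0],"twist":[0,0,0]}]'; python3 st.py
```

```text
clock: 39.6
eef_pos: [470.4, 210.1, 218.5]
tool_rot: [-1.489, 1.001, 1.494]
wrist_force: [0.2, 0.1, -2.1]
gripper_width: 0.201
t 39.6 p [470.4 210.1 218.5] yaw 22.370000000000005 tilt 0.22 g 0.201 F [ 0.2  0.1 -2.1] T [-0.011  0.025  0.035] q [-0.19  0.72 -0.52  1.96  0.6   0.62  0.85]
clock: 39.93
eef_pos: [470.8, 210.4, 209.3]
tool_rot: [-1.489, 1.0, 1.493]
wrist_force: [1.0, -1.1, -0.9]
gripper_width: 0.203
t 39.93 p [470.8 210.4 209.3] yaw 22.370000000000005 tilt 0.14 g 0.203 F [ 1.  -1.1 -0.9] T [ 0.003  0.057 -0.064] q [-0.2   0.74 -0.51  1.97  0.62  0.6   0.83]
```

No contact force at that depth, so the slot straddles the wing. I turn clockwise.

```bash
python3 -m crank '[{"fingers":0,"dp":[0,0,0],"twist":[0.8,0,0]},{"fingers":0,"dp":[0,0,0],"twist":[0.8,0,0]},{"fingers":0,"dp":[0,0,0],"twist":[0.8,0,0]},{"fingers":0,"dp":[0,0,0],"twist":[0.8,0,0]},{"fingers":0,"dp":[0,0,0],"twist":[0.8,0,0]},{"fingers":0,"dp":[0,0,0],"twist":[0.8,0,0]},{"fingers":0,"dp":[0,0,0],"twist":[0.8,0,0]},{"fingers":0,"dp":[0,0,0],"twist":[0.8,0,0]},{"fingers":0,"dp":[0,0,0],"twist":[0.8,0,0]},{"fingers":0,"dp":[0,0,0],"twist":[0.8,0,0]}]'; python3 st.py
python3 -m crank '[{"fingers":0,"dp":[0,0,0],"twist":[0.6,0,0]},{"fingers":0,"dp":[0,0,0],"twist":[0.6,0,0]},{"fingers":0,"dp":[0,0,0],"twist":[0.6,0,0]},{"fingers":0,"dp":[0,0,0],"twist":[0.6,0,0]},{"fingers":0,"dp":[0,0,0],"twist":[0.6,0,0]},{"fingers":0,"dp":[0,0,0],"twist":[0.6,0,0]},{"fingers":0,"dp":[0,0,0],"twist":[0.6,0,0]}]'; python3 st.py
```

```text
clock: 40.77
eef_pos: [470.9, 211.2, 210.0]
tool_rot: [-0.976, 1.34, 0.979]
wrist_force: [0.7, 0.1, -1.8]
gripper_width: 0.207
t 40.77 p [470.9 211.2 210. ] yaw -17.78 tilt 0.13 g 0.207 F [ 0.7  0.1 -1.8] T [0.252 0.056 0.078] q [-0.32  0.71 -0.32  1.98  0.41  0.52  0.34]
clock: 41.35
eef_pos: [471.1, 211.4, 210.0]
tool_rot: [-0.697, 1.456, 0.701]
wrist_force: [0.4, 1.0, -2.9]
gripper_width: 0.206
t 41.35 p [471.1 211.4 210. ] yaw -38.72 tilt 0.14 g 0.206 F [ 0.4  1.  -2.9] T [ 0.369 -0.088  0.032] q [-0.38  0.7  -0.22  1.98  0.29  0.49  0.09]
```

```bash
for i in 1; do python3 -m crank '[{"fingers":0,"dp":[0,0,0],"twist":[0.5,0,0]},{"fingers":0,"dp":[0,0,0],"twist":[0.5,0,0]},{"fingers":0,"dp":[0,0,0],"twist":[0.5,0,0]},{"fingers":0,"dp":[0,0,0],"twist":[0.5,0,0]}]'; done; python3 st.py
python3 -m crank '[{"fingers":0,"dp":[0,0,0],"twist":[0.4,0,0]},{"fingers":0,"dp":[0,0,0],"twist":[0.4,0,0]},{"fingers":0,"dp":[0,0,0],"twist":[0.4,0,0]}]'; python3 st.py
```

```text
clock: 41.68
eef_pos: [471.2, 211.5, 210.0]
tool_rot: [-0.562, 1.496, 0.566]
wrist_force: [-0.6, 0.4, -3.4]
gripper_width: 0.204
t 41.68 p [471.2 211.5 210. ] yaw -48.7 tilt 0.14 g 0.204 F [-0.6  0.4 -3.4] T [ 0.383 -0.153  0.046] q [-0.41  0.7  -0.17  1.98  0.23  0.48 -0.02]
clock: 41.93
eef_pos: [471.2, 211.5, 210.0]
tool_rot: [-0.481, 1.516, 0.485]
wrist_force: [1.1, 2.3, -3.8]
gripper_width: 0.202
t 41.93 p [471.2 211.5 210. ] yaw -54.68 tilt 0.13 g 0.202 F [ 1.1  2.3 -3.8] T [ 0.694 -0.254  0.517] q [-0.42  0.7  -0.14  1.98  0.19  0.48 -0.09]
```

Torque jumped to 0.52 N m at 77 deg of turn: the left screw is at its stop. I back off within the play, lift and go to the right screw.

```bash
python3 -m crank '[{"fingers":0,"dp":[0,0,0],"twist":[0.2,0,0]},{"fingers":0,"dp":[0,0,0],"twist":[0,0,0]},{"fingers":0,"dp":[0,0,0],"twist":[-0.6,0,0]},{"fingers":0,"dp":[0,0,0],"twist":[-0.5,0,0]},{"fingers":0,"dp":[-0.4,0,0],"twist":[0,0,0]},{"fingers":0,"dp":[-0.6,0,0],"twist":[0,0,0]},{"fingers":0,"dp":[-0.8,0,0],"twist":[0,0,0]},{"fingers":0,"dp":[-0.8,0,0],"twist":[0,0,0]},{"fingers":0,"dp":[0,0,0],"twist":[-1,0,0]},{"fingers":0,"dp":[0,0,0],"twist":[-1,0,0]}]'
python3 -m crank '[{"fingers":0,"dp":[0,0,0],"twist":[-1,0,0]},{"fingers":0,"dp":[0,0,0],"twist":[-1,0,0]},{"fingers":0,"dp":[0,0,0],"twist":[-1,0,0]},{"fingers":0,"dp":[0,0,0],"twist":[-1,0,0]},{"fingers":0,"dp":[0,0,0],"twist":[-1,0,0]},{"fingers":0,"dp":[0,0,0],"twist":[-1,0,0]},{"fingers":0,"dp":[0,0,0],"twist":[-1,0,0]},{"fingers":0,"dp":[0,0,0],"twist":[-1,0,0]},{"fingers":0,"dp":[0,0,0],"twist":[-1,0,0]},{"fingers":0,"dp":[0,0,0],"twist":[-1,0,0]}]'
python3 -m crank '[{"fingers":0,"dp":[0,0,0],"twist":[-1,0,0]},{"fingers":0,"dp":[0,0,0],"twist":[-1,0,0]},{"fingers":0,"dp":[0,0,0],"twist":[-1,0,0]},{"fingers":0,"dp":[0,0,0],"twist":[-0.4,0,0]},{"fingers":0,"dp":[0,0,0],"twist":[0,0,0]}]'; python3 st.py
```

```text
clock: 42.77
eef_pos: [471.1, 209.4, 276.8]
tool_rot: [-0.681, 1.462, 0.68]
wrist_force: [-0.9, 1.1, -1.1]
gripper_width: 0.201
clock: 43.6
eef_pos: [470.6, 208.7, 275.3]
tool_rot: [-1.336, 1.127, 1.337]
wrist_force: [-0.1, 0.4, -1.6]
gripper_width: 0.203
clock: 44.02
eef_pos: [470.7, 208.7, 275.1]
tool_rot: [-1.544, 0.955, 1.546]
wrist_force: [0.1, -0.2, -0.9]
gripper_width: 0.206
t 44.02 p [470.7 208.7 275.1] yaw 26.739999999999995 tilt 0.23 g 0.206 F [ 0.1 -0.2 -0.9] T [-0.037  0.034  0.01 ] q [-0.14  0.64 -0.6   1.91  0.52  0.75  1.  ]
```

```bash
python3 -m crank '[{"fingers":0,"dp":[0,0.45,-0.944],"twist":[-0.15,0,0]},{"fingers":0,"dp":[0,0.45,-0.944],"twist":[0,0,0]},{"fingers":0,"dp":[0,0.45,-0.944],"twist":[0,0,0]},{"fingers":0,"dp":[0,0.45,-0.944],"twist":[0,0,0]},{"fingers":0,"dp":[0,0.45,-0.944],"twist":[0,0,0]},{"fingers":0,"dp":[0,0.45,-0.944],"twist":[0,0,0]},{"fingers":0,"dp":[0,0.45,-0.944],"twist":[0,0,0]},{"fingers":0,"dp":[0,0.45,-0.944],"twist":[0,0,0]},{"fingers":0,"dp":[0,0.45,-0.944],"twist":[0,0,0]},{"fingers":0,"dp":[0,0.45,-0.944],"twist":[0,0,0]}]'
python3 -m crank '[{"fingers":0,"dp":[0,0.45,-0.944],"twist":[0,0,0]},{"fingers":0,"dp":[0,0.45,-0.944],"twist":[0,0,0]},{"fingers":0,"dp":[0.6,0,0],"twist":[0,0,0]},{"fingers":0,"dp":[0.8,0,0],"twist":[0,0,0]},{"fingers":0,"dp":[0,0,0],"twist":[0,0,0]},{"fingers":0,"dp":[0,0,0],"twist":[0,0,0]}]'; python3 st.py
python3 - <<'E'
from meas import *
im,d,P=snap('side','sd3'); im2,d2,P2=snap('top','tp3')
s=r.read_state(); e=s['eef_pos']
for nm,cen in(('key bottom',(e[0],e[1],e[2]-156)),('wing',(477.2,-105,55))): print(nm,proj('side',[cen])[0].round(2),proj('top',[cen])[0].round(2))
H=hsv(im); b=(H[...,0]>14)&(H[...,0]<34)&(H[...,1]>60)&(H[...,2]>80)&(abs(P[...,0]-477)<45)&(abs(P[...,1]+105)<45)&(P[...,2]<75)
vv,uu=np.nonzero(b); print('wing seen side',uu.mean(),vv.mean(),len(uu))
z=P[...,2]; m=(abs(P[...,0]-477)<35)&(abs(P[...,1]+105)<35)&(z>72)&(z<150)
for v in range(190,232):
    uu=np.nonzero(m[v])[0]
    if len(uu): print(v,uu.min(),uu.max(),P[v,uu].mean(0).round(0))
a=cv2.cvtColor(im,cv2.COLOR_RGB2BGR)[185:245,240:320]; b=cv2.cvtColor(im2,cv2.COLOR_RGB2BGR)[140:260,170:330]
cv2.imwrite('pics/k4.png',np.hstack([cv2.resize(a,(440,330),interpolation=cv2.INTER_CUBIC),cv2.resize(b,(440,330),interpolation=cv2.INTER_CUBIC)])[:,:790])
E
python3 jars.py
```

```text
clock: 44.85
eef_pos: [479.5, -53.0, 275.1]
tool_rot: [-1.551, 0.947, 1.555]
wrist_force: [0.4, 1.0, -1.8]
gripper_width: 0.205
clock: 45.35
eef_pos: [481.2, -103.4, 239.5]
tool_rot: [-1.551, 0.945, 1.558]
wrist_force: [-0.3, 0.6, -1.4]
gripper_width: 0.203
t 45.35 p [ 481.2 -103.4  239.5] yaw 27.519999999999996 tilt 0.29 g 0.203 F [-0.3  0.6 -1.4] T [-0.038 -0.017 -0.013] q [ 0.49  0.68 -0.6   2.01  0.62  0.65  1.53]
key bottom [281.3  221.27] [297.38 224.93]
wing [280.36 230.2 ] [297.72 228.02]
wing seen side 280.0833333333333 228.75 12
206 290 290 [ 490. -130.  150.]
208 282 286 [ 471. -125.  149.]
209 280 283 [ 477. -108.  134.]
210 280 283 [ 480. -105.  128.]
211 280 283 [ 480. -105.  124.]
212 280 283 [ 479. -107.  122.]
213 280 283 [ 477. -109.  121.]
214 279 283 [ 479. -104.  113.]
215 279 286 [ 484. -106.  108.]
216 278 286 [ 483. -105.  105.]
217 277 286 [ 480. -106.  103.]
218 277 285 [ 476. -108.  102.]
219 277 285 [ 474. -110.  101.]
220 277 285 [ 474. -111.   98.]
221 277 285 [ 474. -111.   94.]
222 277 285 [ 476. -111.   89.]
223 277 284 [ 473. -111.   87.]
224 277 284 [ 474. -113.   84.]
225 282 283 [ 474. -117.   83.]
tcp [ 482.7 -102.7  240.7] yaw 27.620000000000005
peg angle mod 60 1.86 5
placed 147 [652.8  99.2  77. ]
placed 150 [654.7  15.6  77. ]
placed 153 [580.4 138.9  77. ]
placed 154 [520.    9.8  77. ]
placed 156 [509.7  92.5  77. ]
```

View pics/k4.png

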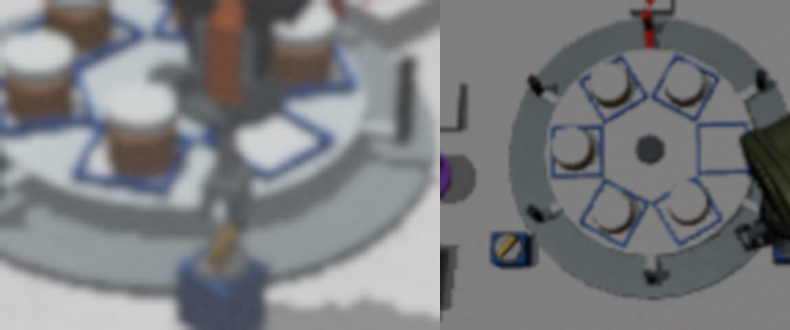

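The left wing now slants the other way, at (510,246), and the jars and red peg are in place. The key stands over the right wing. I correct by 5 mm and lower it.

```bash
python3 -m crank '[{"fingers":0,"dp":[0.1,0.2,0.015],"twist":[0,0,0]},{"fingers":0,"dp":[0.35,0,0],"twist":[0,0,0]},{"fingers":0,"dp":[0.35,0,0],"twist":[0,0,0]},{"fingers":0,"dp":[0,0,0],"twist":[0,0,0]},{"fingers":0,"dp":[0,0,0],"twist":[0,0,0]}]'; python3 st.py
python3 -m crank '[{"fingers":0,"dp":[0.15,0,0],"twist":[0,0,0]},{"fingers":0,"dp":[0.15,0,0],"twist":[0,0,0]},{"fingers":0,"dp":[0.12,0,0],"twist":[0,0,0]},{"fingers":0,"dp":[0,0,0],"twist":[0,0,0]}]'; python3 st.py
```

```text
clock: 45.92
eef_pos: [477.2, -104.9, 218.9]
tool_rot: [-1.552, 0.942, 1.558]
wrist_force: [1.1, -0.1, -0.5]
gripper_width: 0.203
t 45.92 p [ 477.2 -104.9  218.9] yaw 27.629999999999995 tilt 0.21 g 0.203 F [ 1.1 -0.1 -0.5] T [-0.022 -0.035 -0.02 ] q [ 0.47  0.7  -0.56  2.04  0.67  0.59  1.49]
clock: 46.25
eef_pos: [477.4, -104.9, 208.6]
tool_rot: [-1.553, 0.942, 1.557]
wrist_force: [0.1, 0.1, -2.0]
gripper_width: 0.206
t 46.25 p [ 477.4 -104.9  208.6] yaw 27.620000000000005 tilt 0.16 g 0.206 F [ 0.1  0.1 -2. ] T [ 0.003 -0.012  0.012] q [ 0.46  0.72 -0.54  2.05  0.69  0.56  1.47]
```

```bash
python3 -m crank '[{"fingers":0,"dp":[0,0,0],"twist":[0.8,0,0]},{"fingers":0,"dp":[0,0,0],"twist":[0.8,0,0]},{"fingers":0,"dp":[0,0,0],"twist":[0.8,0,0]},{"fingers":0,"dp":[0,0,0],"twist":[0.8,0,0]},{"fingers":0,"dp":[0,0,0],"twist":[0.8,0,0]},{"fingers":0,"dp":[0,0,0],"twist":[0.8,0,0]},{"fingers":0,"dp":[0,0,0],"twist":[0.8,0,0]},{"fingers":0,"dp":[0,0,0],"twist":[0.8,0,0]},{"fingers":0,"dp":[0,0,0],"twist":[0.8,0,0]},{"fingers":0,"dp":[0,0,0],"twist":[0.8,0,0]}]'; python3 st.py
python3 -m crank '[{"fingers":0,"dp":[0,0,0],"twist":[0.6,0,0]},{"fingers":0,"dp":[0,0,0],"twist":[0.6,0,0]},{"fingers":0,"dp":[0,0,0],"twist":[0.6,0,0]},{"fingers":0,"dp":[0,0,0],"twist":[0.6,0,0]},{"fingers":0,"dp":[0,0,0],"twist":[0.6,0,0]},{"fingers":0,"dp":[0,0,0],"twist":[0.6,0,0]},{"fingers":0,"dp":[0,0,0],"twist":[0.6,0,0]}]'; python3 st.py
```

```text
clock: 47.08
eef_pos: [477.4, -104.0, 209.1]
tool_rot: [-1.045, 1.305, 1.049]
wrist_force: [-0.8, 2.5, -1.5]
gripper_width: 0.203
t 47.08 p [ 477.4 -104.   209.1] yaw -12.510000000000005 tilt 0.17 g 0.203 F [-0.8  2.5 -1.5] T [0.587 0.202 0.041] q [ 0.34  0.69 -0.35  2.05  0.49  0.48  0.98]
clock: 47.67
eef_pos: [477.5, -103.8, 209.1]
tool_rot: [-0.767, 1.431, 0.772]
wrist_force: [0.2, 2.4, -1.5]
gripper_width: 0.202
t 47.67 p [ 477.5 -103.8  209.1] yaw -33.45 tilt 0.17 g 0.202 F [ 0.2  2.4 -1.5] T [0.669 0.177 0.089] q [ 0.28  0.68 -0.25  2.06  0.36  0.45  0.74]
```

```bash
python3 -m crank '[{"fingers":0,"dp":[0,0,0],"twist":[0.5,0,0]},{"fingers":0,"dp":[0,0,0],"twist":[0.5,0,0]},{"fingers":0,"dp":[0,0,0],"twist":[0.5,0,0]}]'; python3 st.py
```

```text
clock: 47.92
eef_pos: [477.6, -103.7, 209.1]
tool_rot: [-0.667, 1.466, 0.671]
wrist_force: [-0.4, 2.9, -1.0]
gripper_width: 0.207
t 47.92 p [ 477.6 -103.7  209.1] yaw -40.92 tilt 0.17 g 0.207 F [-0.4  2.9 -1. ] T [0.721 0.099 0.077] q [ 0.26  0.68 -0.22  2.06  0.32  0.44  0.65]
```

```bash
python3 -m crank '[{"fingers":0,"dp":[0,0,0],"twist":[0.4,0,0]},{"fingers":0,"dp":[0,0,0],"twist":[0.4,0,0]},{"fingers":0,"dp":[0,0,0],"twist":[0.4,0,0]}]'; python3 st.py
python3 -m crank '[{"fingers":0,"dp":[0,0,0],"twist":[0.35,0,0]},{"fingers":0,"dp":[0,0,0],"twist":[0.35,0,0]}]'; python3 st.py
```

```text
clock: 48.17
eef_pos: [477.7, -103.9, 209.1]
tool_rot: [-0.585, 1.491, 0.589]
wrist_force: [-0.3, 4.8, -2.1]
gripper_width: 0.202
t 48.17 p [ 477.7 -103.9  209.1] yaw -46.96 tilt 0.15 g 0.202 F [-0.3  4.8 -2.1] T [1.303 0.051 0.067] q [ 0.24  0.68 -0.19  2.06  0.28  0.43  0.59]
clock: 48.33
eef_pos: [478.1, -104.3, 209.2]
tool_rot: [-0.538, 1.503, 0.541]
wrist_force: [1.0, 3.9, -0.9]
gripper_width: 0.204
t 48.33 p [ 478.1 -104.3  209.2] yaw -50.49 tilt 0.1 g 0.204 F [ 1.   3.9 -0.9] T [ 1.303 -0.173  0.034] q [ 0.23  0.68 -0.17  2.06  0.26  0.43  0.55]
```

```bash
python3 -m crank '[{"fingers":0,"dp":[0,0,0],"twist":[0.35,0,0]},{"fingers":0,"dp":[0,0,0],"twist":[0.35,0,0]}]'; python3 st.py
python3 -m crank '[{"fingers":0,"dp":[0,0,0],"twist":[0.35,0,0]},{"fingers":0,"dp":[0,0,0],"twist":[0.35,0,0]}]'; python3 st.py
```

```text
clock: 48.5
eef_pos: [478.2, -104.4, 209.2]
tool_rot: [-0.491, 1.514, 0.493]
wrist_force: [0.7, 4.8, -2.2]
gripper_width: 0.204
t 48.5 p [ 478.2 -104.4  209.2] yaw -53.97 tilt 0.08 g 0.204 F [ 0.7  4.8 -2.2] T [ 1.533 -0.263  0.487] q [ 0.22  0.67 -0.16  2.06  0.23  0.43  0.51]
clock: 48.67
eef_pos: [478.1, -104.4, 209.3]
tool_rot: [-0.446, 1.525, 0.447]
wrist_force: [0.6, 4.9, -1.9]
gripper_width: 0.202
t 48.67 p [ 478.1 -104.4  209.3] yaw -57.34 tilt 0.07 g 0.202 F [ 0.6  4.9 -1.9] T [ 1.461 -0.272  1.079] q [ 0.21  0.67 -0.14  2.06  0.21  0.42  0.47]
```

Torque 1.08 N m: the right screw is at its stop too. I back off, lift and return to the stand.

```bash
python3 -m crank '[{"fingers":0,"dp":[0,0,0],"twist":[-0.7,0,0]},{"fingers":0,"dp":[0,0,0],"twist":[-0.8,0,0]},{"fingers":0,"dp":[-0.4,0,0],"twist":[0,0,0]},{"fingers":0,"dp":[-0.7,0,0],"twist":[0,0,0]},{"fingers":0,"dp":[-0.8,0,0],"twist":[0,0,0]},{"fingers":0,"dp":[-0.9,0,0],"twist":[0,0,0]},{"fingers":0,"dp":[0,0,0],"twist":[-1,0,0]},{"fingers":0,"dp":[0,0,0],"twist":[-1,0,0]},{"fingers":0,"dp":[0,0,0],"twist":[-1,0,0]},{"fingers":0,"dp":[0,0,0],"twist":[-1,0,0]}]'
python3 -m crank '[{"fingers":0,"dp":[0,0,0],"twist":[-1,0,0]},{"fingers":0,"dp":[0,0,0],"twist":[-1,0,0]},{"fingers":0,"dp":[0,0,0],"twist":[-1,0,0]},{"fingers":0,"dp":[0,0,0],"twist":[-1,0,0]},{"fingers":0,"dp":[0,0,0],"twist":[-1,0,0]},{"fingers":0,"dp":[0,0,0],"twist":[-0.17,0,0]},{"fingers":0,"dp":[0,0,0],"twist":[0,0,0]}]'; python3 st.py
```

```text
clock: 49.5
eef_pos: [477.2, -107.3, 279.3]
tool_rot: [-0.817, 1.416, 0.816]
wrist_force: [-0.5, -0.2, -1.0]
gripper_width: 0.204
clock: 50.08
eef_pos: [477.3, -106.6, 279.0]
tool_rot: [-1.153, 1.247, 1.155]
wrist_force: [-0.5, -0.3, -1.6]
gripper_width: 0.201
t 50.08 p [ 477.3 -106.6  279. ] yaw -4.319999999999993 tilt 0.17 g 0.201 F [-0.5 -0.3 -1.6] T [-0.008  0.028 -0.034] q [ 0.42  0.58 -0.47  1.98  0.41  0.67  1.19]
```

```bash
python3 -m crank '[{"fingers":0,"dp":[0,0.153,0.941],"twist":[0,0,0]},{"fingers":0,"dp":[0,0.153,0.941],"twist":[0,0,0]},{"fingers":0,"dp":[0,0.153,0.941],"twist":[0,0,0]},{"fingers":0,"dp":[0,0.153,0.941],"twist":[0,0,0]},{"fingers":0,"dp":[0,0.153,0.941],"twist":[0,0,0]},{"fingers":0,"dp":[0,0.153,0.941],"twist":[0,0,0]},{"fingers":0,"dp":[0,0.153,0.941],"twist":[0,0,0]},{"fingers":0,"dp":[0,0.153,0.941],"twist":[0,0,0]},{"fingers":0,"dp":[0,0.153,0.941],"twist":[0,0,0]},{"fingers":0,"dp":[0,0.153,0.941],"twist":[0,0,0]}]'
python3 -m crank '[{"fingers":0,"dp":[0,0.153,0.941],"twist":[0,0,0]},{"fingers":0,"dp":[0,0.153,0.941],"twist":[0,0,0]},{"fingers":0,"dp":[0,0.153,0.941],"twist":[0,0,0]},{"fingers":0,"dp":[0,0.153,0.941],"twist":[0,0,0]},{"fingers":0,"dp":[0,0.153,0.941],"twist":[0,0,0]},{"fingers":0,"dp":[0,0.153,0.941],"twist":[0,0,0]},{"fingers":0,"dp":[0,0.153,0.941],"twist":[0,0,0]},{"fingers":0,"dp":[0,0.153,0.941],"twist":[0,0,0]},{"fingers":0,"dp":[0,0.153,0.941],"twist":[0,0,0]},{"fingers":0,"dp":[0,0,0],"twist":[0,0,0]}]'; python3 -m crank '[{"fingers":0,"dp":[0,0,0],"twist":[0,0,0]}]'; python3 st.py
```

```text
clock: 50.92
eef_pos: [456.2, 132.6, 279.4]
tool_rot: [-1.154, 1.245, 1.155]
wrist_force: [0.2, -0.6, -0.9]
gripper_width: 0.201
clock: 51.75
eef_pos: [435.5, 351.7, 280.0]
tool_rot: [-1.154, 1.237, 1.163]
wrist_force: [0.6, 1.4, -1.4]
gripper_width: 0.203
clock: 51.83
eef_pos: [436.4, 346.9, 279.4]
tool_rot: [-1.156, 1.243, 1.158]
wrist_force: [0.8, -0.9, -1.2]
gripper_width: 0.203
t 51.83 p [436.4 346.9 279.4] yaw -4.060000000000002 tilt 0.09 g 0.203 F [ 0.8 -0.9 -1.2] T [-0.032  0.026  0.004] q [-0.51  0.65 -0.4   1.79  0.34  0.77  0.41]
```

```bash
python3 -m crank '[{"fingers":0,"dp":[0.4,-0.085,-0.09],"twist":[0,0,0]},{"fingers":0,"dp":[0.6,0,0],"twist":[0,0,0]},{"fingers":0,"dp":[0,0,0],"twist":[0,0,0]},{"fingers":0,"dp":[0.5,0,0],"twist":[0,0,0]},{"fingers":0,"dp":[0.7,0,0],"twist":[0,0,0]},{"fingers":0,"dp":[0.7,0,0],"twist":[0,0,0]},{"fingers":0,"dp":[0.7,0,0],"twist":[0,0,0]},{"fingers":0,"dp":[0.4,0,0],"twist":[0,0,0]},{"fingers":0,"dp":[0,0,0],"twist":[0,0,0]},{"fingers":0,"dp":[0,0,0],"twist":[0,0,0]}]'; python3 st.py
```

```text
clock: 52.67
eef_pos: [438.7, 342.9, 179.5]
tool_rot: [-1.156, 1.244, 1.158]
wrist_force: [0.6, 0.1, -0.3]
gripper_width: 0.204
t 52.67 p [438.7 342.9 179.5] yaw -4.099999999999994 tilt 0.13 g 0.204 F [ 0.6  0.1 -0.3] T [ 0.037 -0.052 -0.024] q [-0.56  0.79 -0.31  1.87  0.44  0.54  0.33]
```

```bash
python3 -m crank '[{"fingers":0,"dp":[0.15,0,0.03],"twist":[0,0,0]},{"fingers":0,"dp":[0.12,0,0],"twist":[0,0,0]},{"fingers":0,"dp":[0,0,0],"twist":[0,0,0]}]'; python3 st.py
python3 -m crank '[{"fingers":0.3,"dp":[0,0,0],"twist":[0,0,0]},{"fingers":0.6,"dp":[0,0,0],"twist":[0,0,0]},{"fingers":0.6,"dp":[0,0,0],"twist":[0,0,0]},{"fingers":0.6,"dp":[0,0,0],"twist":[0,0,0]},{"fingers":0.6,"dp":[-0.5,0,0],"twist":[0,0,0]},{"fingers":0.6,"dp":[-0.9,0,0],"twist":[0,0,0]},{"fingers":0.6,"dp":[-0.9,0,0],"twist":[0,0,0]},{"fingers":0.6,"dp":[-0.9,0,0],"twist":[0,0,0]},{"fingers":0.6,"dp":[-0.9,0.7,0],"twist":[0,0,0]},{"fingers":0.6,"dp":[0,0.8,0],"twist":[0,0,0]}]'
python3 -m crank '[{"fingers":0.6,"dp":[0,0,0.9],"twist":[0,0,0]},{"fingers":0.6,"dp":[0,0.3,0.9],"twist":[0,0,0]},{"fingers":0.6,"dp":[0,0.3,0.9],"twist":[0,0,0]},{"fingers":0.6,"dp":[0,0.3,0.9],"twist":[0,0,0]},{"fingers":0.6,"dp":[0,0.3,0.9],"twist":[0,0,0]},{"fingers":0.6,"dp":[0,0.3,0.9],"twist":[0,0,0]},{"fingers":0.6,"dp":[0,0.3,0.9],"twist":[0,0,0]},{"fingers":0.6,"dp":[0,0.3,0.9],"twist":[0,0,0]},{"fingers":0.6,"dp":[0,0,0],"twist":[0,0,0]},{"fingers":0.6,"dp":[0,0,0],"twist":[0,0,0]}]'; python3 st.py
python3 jars.py f1
python3 - <<'E'
from meas import *
im=cv2.imread('pics/f1.png'); im2,_,P=snap('side','f2'); im2=cv2.cvtColor(im2,cv2.COLOR_RGB2BGR)
a=cv2.resize(im[110:270,100:320],(550,400),interpolation=cv2.INTER_CUBIC); b=cv2.resize(im2[120:220,140:210],(245,350),interpolation=cv2.INTER_CUBIC)
c=np.zeros((400,800,3),np.uint8); c[:400,:550]=a; c[:350,552:797]=b; cv2.imwrite('pics/f3.png',cv2.convertScaleAbs(c,alpha=1.5))
H=hsv(cv2.cvtColor(im2,cv2.COLOR_BGR2RGB)); m=(H[...,0]>7)&(H[...,0]<18)&(H[...,1]>150)&(H[...,2]>70)
for q,a_,mm in comps(m,8): print(q,a_,onplane('side',*q,116))
t,_,Pt=snap('top'); H=hsv(t); z=Pt[...,2]; m=(H[...,0]>7)&(H[...,0]<18)&(H[...,1]>150)&(H[...,2]>70)
for q,a_,mm in comps(m,8): print('top',q,a_,np.nanmax(z[mm]),np.nanmedian(Pt[mm],0))
m=(H[...,0]>16)&(H[...,0]<32)&(H[...,1]>70)&(H[...,2]>90)
for cc,a,mm in comps(m,5):
    vv,uu=np.nonzero(mm); X=onplane('top',uu.astype(float),vv.astype(float),63)[:,:2]; mu=X.mean(0); w,V=np.linalg.eigh(np.cov((X-mu).T)); print('wing',mu.round(1),np.degrees(np.arctan(V[1,1]/V[0,1])))
E
```

```text
clock: 52.92
eef_pos: [438.7, 344.5, 173.0]
tool_rot: [-1.156, 1.242, 1.158]
wrist_force: [0.5, 0.1, -1.7]
gripper_width: 0.203
t 52.92 p [438.7 344.5 173. ] yaw -4.040000000000006 tilt 0.09 g 0.203 F [ 0.5  0.1 -1.7] T [ 0.033 -0.006  0.037] q [-0.57  0.81 -0.31  1.87  0.44  0.53  0.33]
clock: 53.75
eef_pos: [403.6, 348.3, 279.2]
tool_rot: [-1.152, 1.235, 1.155]
wrist_force: [0.3, 1.4, 0.3]
gripper_width: 0.601
clock: 54.58
eef_pos: [360.3, 531.4, 275.3]
tool_rot: [-1.157, 1.242, 1.161]
wrist_force: [0.1, -0.4, -0.3]
gripper_width: 0.6
t 54.58 p [360.3 531.4 275.3] yaw -3.8900000000000006 tilt 0.16 g 0.6 F [ 0.1 -0.4 -0.3] T [-0.021  0.022 -0.024] q [-0.85  0.76 -0.37  1.53  0.32  0.91  0.18]
tcp [361.5 529.9 275.3] yaw -4.0
peg angle mod 60 1.87 6
placed 151 [653.1  99.1  77. ]
placed 148 [654.9  15.9  77. ]
placed 154 [580.4 138.9  77. ]
placed 151 [519.9   9.7  77. ]
placed 157 [509.8  92.5  77. ]
[184.12328767 163.57534247] 73 [[435.50833727 341.31079805 116.        ]]
top [142.55319149 235.70212766] 47 146.97634254419563 [438.68292341 343.42202134 141.66029895]
wing [ 476.7 -104.2] -36.985848310117376
wing [471.2 210.4] -41.75496193275678
```

View pics/f3.png

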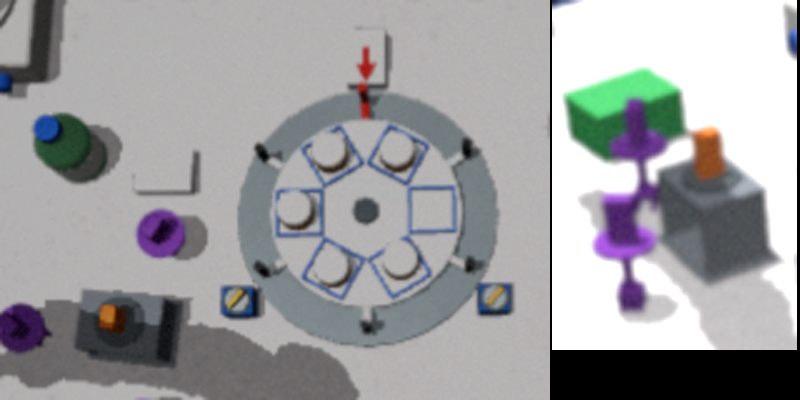

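All five caps are in frames, the red peg points at the arrow, both wings are turned and the orange key hangs upright in the stand. One last check that the off-centre jar sits flat.

```bash
python3 - <<'E'
from meas import *
im,d,P=snap('top'); z=P[...,2]
for c in [(653.1,99.1),(654.9,15.9),(580.4,138.9),(519.9,9.7),(509.8,92.5)]:
    m=(np.hypot(P[...,0]-c[0],P[...,1]-c[1])<17)&(z>60); q=P[m]; A=np.c_[q[:,:2]-c,np.ones(len(q))]; s=np.linalg.lstsq(A,q[:,2],rcond=None)[0]; print(c,len(q),'z',np.median(q[:,2]).round(1),'slope',s[:2].round(3))
E
python3 jars.py
```

```text
(653.1, 99.1) 95 z 78.9 slope [ 0.022 -0.023]
(654.9, 15.9) 94 z 77.9 slope [-0.028  0.056]
(580.4, 138.9) 97 z 79.0 slope [ 0.064 -0.028]
(519.9, 9.7) 101 z 79.0 slope [0.035 0.075]
(509.8, 92.5) 101 z 78.4 slope [ 0.046 -0.031]
tcp [362.6 528.9 275.5] yaw -4.1299999999999955
peg angle mod 60 1.7 6
placed 147 [652.9  99.4  77. ]
placed 153 [654.5  15.5  77. ]
placed 149 [580.1 138.7  77. ]
placed 152 [520.1   9.9  77. ]
placed 159 [509.7  92.4  77. ]
```

All caps are at the same height and level, so I hand the job in.

```bash
python3 -c "
from workcell import r
print(r.close_job())"
```

```text
the job is handed in; nothing more can be done
None
```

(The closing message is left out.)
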